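# Let the degassing furnace down past its ratchet pawl

### The job

The furnace of the degassing station hangs on its ratchet: push the red pawl lifter right down, then with the crank ease the furnace up just enough for the pawl to spring clear (it must not reach the steel collar above it), keep hold of the crank and let the furnace down gently until you feel its weight stand on the rubber rest. Never force the crank backwards against the pawl, let the furnace run down or press it hard onto the rest. Then raise the red lifter fully again so that the pawl lies back on the wheel, let go, and leave the hot furnace itself untouched and the other things on the bench where they are.

Things in the scene. Friction and masses are not known exactly. Their poses are not given: they have to be found in the camera images.
- shaft (a point): Centre of the steel ratchet wheel (92 mm across the 16 tooth tips, 10 mm thick), on the axis of the crank shaft, 170 mm above the bench. Its frame is the station's: z up, y along the shaft to the white gearbox (wall at +15 mm, top 55 mm above the shaft) and the furnace; crank and red lifter stand out to -y. Looking along +y, +x is right and the pawl at the wheel's upper left.
- handle_grip (a point): Gripping point on the axis of the black crank handle: a round revolving grip 22 mm thick with a 25 mm end bead; it lies parallel to the shaft (station y), from 36 mm to 120 mm out from the wheel's middle plane; this point is 92 mm out. It moves on a circle of 60 mm radius about the shaft axis.
- handle: The black revolving crank handle; origin on its axis, abreast of the wheel's middle plane.
- crank (a joint): Angle of shaft and ratchet wheel in rad, about 0 at the start; positive is raising: the top of the wheel goes towards station +x, so the handle's angle about the shaft (from station +x upwards) falls as much. 1 rad moves the furnace 18 mm. The crank arm is clamped tight on the shaft, at an angle that differs from time to time. The furnace's weight pulls the handle the lowering way by 8 to 15 N.
- lift (a joint): Height of the furnace carriage in m: 0 about where it starts, negative is lower (0.018 x crank angle). The collar above the furnace counts as reached at +0.006.
- lifter_knob (a point): Middle of the red pawl lifter's knob: a round bar 16 mm thick and 36 mm long, parallel to the shaft, standing out towards -y from the end of a steel lever; this point is 28 mm out from the wheel's middle plane. Free on both sides along station x and from above.
- lifter_pivot (a point): Point on the lifter's and pawl's pivot axis (parallel to the shaft) abreast of the knob's middle; the knob is 56 mm from it.
- lifter (a joint): Pawl lifter angle in rad: 0 = up (pawl held on the wheel), 0.70 = pushed fully down against its stop (knob turned down about the pivot). At 0 the knob lies from the pivot at 145 degrees from station +x (counted upwards), at value v at 145 degrees + v. It stays where it is put; moving it takes about 3 to 5 N at the knob.
- pawl_nose (a point): Nose of the dark steel pawl, 7 mm thick. In the wheel's teeth it is 42 to 44 mm from shaft, on a tooth tip 49 mm, sprung clear about 64 mm.
- pawl: The dark steel pawl, 55 mm long; origin on the lifter's pivot axis. A spring joins it to the lifter: with the lifter down it springs off the wheel, but only once the weight is taken off it by turning the crank a little (0.02 to 0.15 rad) in the raising direction. Until then it is trapped and blocks lowering.
- ratchet: The ratchet wheel; origin at its centre.
- furnace_base (a point): Centre of the furnace's flat underside. The furnace is a hot aluminium cylinder, 100 mm wide and 106 mm tall, with its carriage 3 to 5 kg; it moves straight up and down.
- furnace: The hot furnace; origin at the centre of its underside.
- rest: The rest on the base plate under the furnace: a steel foot with a screw and a rubber-faced pad 64 mm wide. Origin at the foot's underside, 20 mm above the bench. The pad is screwed to another height each time, its face 32 to 48 mm above the origin, and this height is not given: feel for it, the weight's pull on the handle goes away as the furnace lands.
- weight: Brass check weight, 42 mm wide, 50 mm tall, loose bystander; origin at the centre of its underside.
- spanner: Steel open-ended spanner, 150 mm long, lying flat, loose bystander; origin at the centre of its underside.
- beaker: Small glass beaker, 60 mm wide, 75 mm tall, loose bystander; origin at the centre of its underside.
- mouse: Black computer mouse, 105 x 60 x 24 mm, loose bystander; origin at the centre of its underside.
- jar: Amber glass jar with white cap, 48 mm wide, 65 mm tall, loose bystander; origin at the centre of its underside.
- cell_rack: Blue block 100 x 50 x 35 mm with three capped glass cells standing in it, 89 mm tall in all, loose bystander; origin at the centre of its underside.
- brush: Small brush, 160 mm long, lying flat, loose bystander; origin at the centre of its underside.

How it is judged:
By the outcome, as a careful person would: the job done as asked, in the order asked, and still so for the second after the job is handed in, with the robot touching nothing.
It also fails if it takes over 72 s, if anything falls off the work surface, if the arm or the gripper's body presses on something with over 40 N, if the wrist force passes 120 N, or if a joint passes its speed limit or range.

### The arm

A 6-joint arm with a two-finger parallel gripper is mounted at the origin on the work surface. World frame = base frame: x ahead of the robot, y to its left, z up, the work surface at z = 0. Lengths are in m, angles in rad, forces in N, time in s.
With the tool pointing down it reaches from about 0.35 to 0.775 m from the base axis. Payload 7.3 kg.
Tool frame: the origin (TCP) lies midway between the tips of the shut fingers; the grasp point (between the pads) lies 19 mm behind it; x points along the fingers, y is the direction in which the jaws open and shut, and the axes are right-handed (so a half turn about x gives the same grasp; the last joint's range is limited). The gripper opens to 92 mm and grips with 3 to 60 N. Pads are 19 mm wide; open, the fingers measure 130 mm over their backs; the gripper's body (75 mm by 190 mm) begins 47 mm behind the grasp point.
Start: joints at [-1.372, 0.342, 1.524, -0, 1.275, -0.146], TCP at [0.177, -0.494, 0.227] pointing down, gripper open.
Joint ranges: [-2.53, 2.53], [-0.77, 2.02], [0.04, 2.7], [-1, 4.14], [0.28, 2.66], [-3.11, 3.11]. Speed limits (rad/s): [2.57, 2.57, 3.14, 3.14, 3.14, 3.14].

### API

Orientations are given as a rotation vector (axis times angle).
In Python, from station import manip gives the robot as it stands.
- The arm moves only by the tool play_rows, never from a script. Its argument "rows" is a list of rows, each a list of 6 numbers: the shift along the world's x, y, z scaled (see below), then the turn, a rotation vector about the world's x, y, z scaled (see below). In form: [[tx, ty, tz, rx, ry, rz], ...]. A call has 1 to 5 rows; each row shifts and turns the commanded pose from where the row before left it; what a row does not reach is not made up. The controller multiplies each number of a shift by 20 cm and each number of a turn by pi rad. A row lasts 1/10 s, in which the tool goes at most 50 mm and 8.59 degrees, less where a joint would pass 70% of its speed; a pose out of reach is approached as far as the arm can. A call with a number of a shift or a turn outside -1 to 1 is refused whole. A call with a gripper value outside its range is refused whole. "claw" is the opening, from 0 (shut) to 1 (fully open), set as the call begins (left out, the last holds). The fingers move at their own pace and stop on an object; "force" is the grip in N (left out, the last holds). Time passes only in rows, so rows that do not move let the fingers close. It gives the time, the measured TCP pose, the force and the opening at its end, in the units of the state.
- manip.observe(): the state, without advancing time (a new reading comes with each control period).
- manip.read_camera(name): name is "side" or "top" or "wrist"; returns the picture (400x640x3 uint8, red, green, blue); there is no depth.
- manip.calibration(name): a dict with "vertical_fov" (degrees; the focal length in pixels is half the picture's height over the tangent of half this angle, whatever the lens; pixels are square), "cx", "cy" (the principal point, pixels), "k1" (the pictures are not rectified: a ray, as slopes to the right and down, at radius r is drawn at 1 + k1 r^2 times it, then the intrinsics apply), "camera_from_world" (4x4, takes a point from world to camera coordinates); the wrist camera has in their place "T_tool_cam" (4x4, takes a point from camera to tool coordinates, whose origin is the TCP and whose axes are the tool frame's). Camera axes: x right, y down, z forward; pixel columns grow to the right and rows downward; lengths in m; the calibration is good to about 2 mm. A picture is of the moment at which its call begins: read the wrist's pose just before it. calibration takes no time and is no camera call.
- manip.job_done(): hands the job in, once; it reports no verdict.
The state is a dict: "t": time; "q": joint angles; "joint_velocities": joint speeds; "joint_torque": joint torques, N m; "tool_pos": TCP position; "tool_rot": TCP orientation; "ft_force": force on the tool from outside, world axes, zero at the start; "ft_torque": the same for the moment, N m; "finger_gap": opening from 0.0 (shut) to 1.0 (fully open).
Only numpy, scipy, OpenCV 4.12 (cv2) and the standard library are available. Lean on these libraries where they do the work, as an engineer would, in place of code of your own. Each camera call takes 0.05 s, during which the arm holds its last target.

## Working session

There is one attempt and no reset: what is moved stays moved. The work goes in short steps, Python scripts to look and compute and a tool call to move; the robot and the scene stay as the last step left them, time stands still between calls to the robot, and variables do not carry over. Pictures are saved under pics/ and viewed, and the job is handed in when it is done.

Besides the shell and the picture viewer there is one more tool, called after "Emit:" as name([rows], argument=value, ...), one row to a line, values as JSON. play_rows: Moves the arm, as the interface text tells. Its arguments: {"type":"object","properties":{"rows":{"type":"array","items":{"type":"array","items":{"type":"number","minimum":-1,"maximum":1}}},"claw":{"type":"number"},"force":{"type":"number"}},"required":["rows"]}

```bash
ls; mkdir -p pics
python3 - <<'E'
from station import manip
import cv2,numpy as np
s=manip.observe(); print(s)
for n in("side","top","wrist"):
    im=manip.read_camera(n); cv2.imwrite(f"pics/{n}0.png",im[:,:,::-1]); c=manip.calibration(n)
    print(n,{k:(np.round(v,4).tolist() if hasattr(v,'shape') else v) for k,v in c.items()})
E
```

```text
pics
{'t': 0.0, 'q': array([-1.37200002e+00,  3.42744729e-01,  1.52504963e+00,  7.15899127e-06,
        1.27541401e+00, -1.46033285e-01]), 'joint_velocities': array([ 0.00082636, -0.00058224,  0.00217768, -0.00087043,  0.00086169,
        0.00022552]), 'joint_torque': array([-1.15851719e-03, -4.31250107e+01, -2.44215757e+01,  7.17088510e-02,
        5.59768989e-02, -1.21648263e-04]), 'tool_pos': array([ 0.17739034, -0.49366911,  0.22602217]), 'tool_rot': array([ 2.03472099,  0.35600644, -2.03479488]), 'ft_force': array([ 0.3978132 ,  0.34405047, -0.41853553]), 'ft_torque': array([ 0.0266455 , -0.01089927, -0.01932935]), 'finger_gap': 1.0016833687387838}
side {'vertical_fov': 52.255408830038284, 'cx': 315.6236204061542, 'cy': 205.54246274275926, 'k1': 0.0029996133427775303, 'camera_from_world': [[0.9636, -0.2668, 0.0165, -0.4631], [-0.1741, -0.6731, -0.7188, 0.2531], [0.2029, 0.6898, -0.695, 1.3703], [0.0, 0.0, 0.0, 1.0]]}
top {'vertical_fov': 49.9179941028616, 'cx': 314.95895839009313, 'cy': 204.1695321149224, 'k1': 0.037319156161157, 'camera_from_world': [[0.023, -0.9997, -0.0122, 0.0449], [-0.995, -0.0217, -0.0976, 0.4917], [0.0973, 0.0144, -0.9951, 1.3129], [0.0, 0.0, 0.0, 1.0]]}
wrist {'vertical_fov': 68.90488159050595, 'cx': 316.4353842974378, 'cy': 199.03065188288053, 'k1': -0.020619572094184108, 'T_tool_cam': [[-0.0002, -0.3107, 0.9505, -0.1587], [1.0, -0.0005, 0.0, -0.0004], [0.0005, 0.9505, 0.3107, -0.0846], [0.0, 0.0, 0.0, 1.0]]}
```

View pics/side0.png

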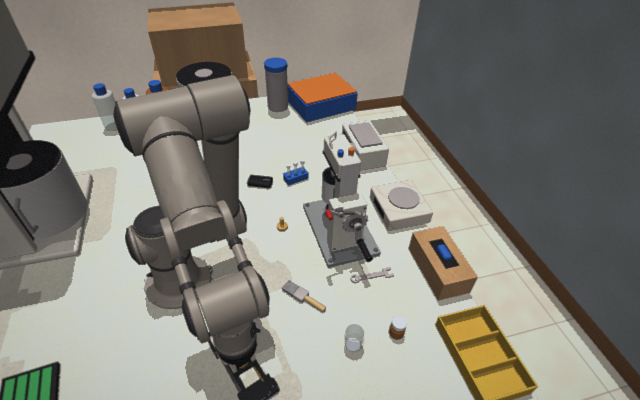

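View pics/top0.png

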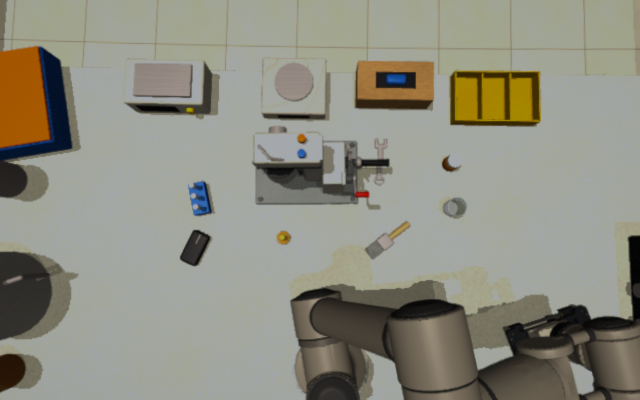

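View pics/wrist0.png

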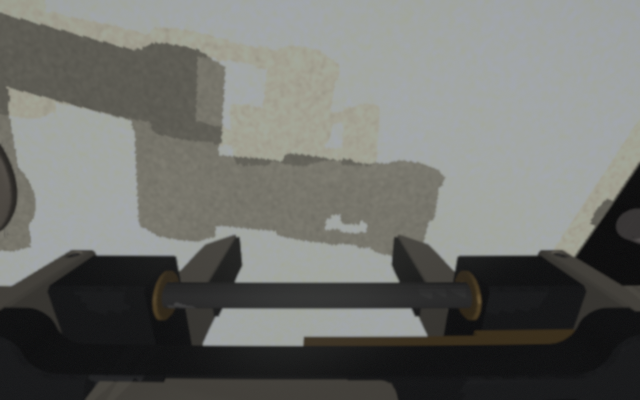

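Run:
```python
import cv2
a=cv2.imread('pics/top0.png')[115:220,235:415]; cv2.imwrite('pics/topz.png',cv2.resize(a,None,fx=4.4,fy=4.4,interpolation=cv2.INTER_CUBIC))
a=cv2.imread('pics/side0.png')[160:290,290:410]; cv2.imwrite('pics/sidez.png',cv2.resize(a,None,fx=4.5,fy=4.5,interpolation=cv2.INTER_CUBIC))
```

```text
(no output)
```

View pics/topz.png

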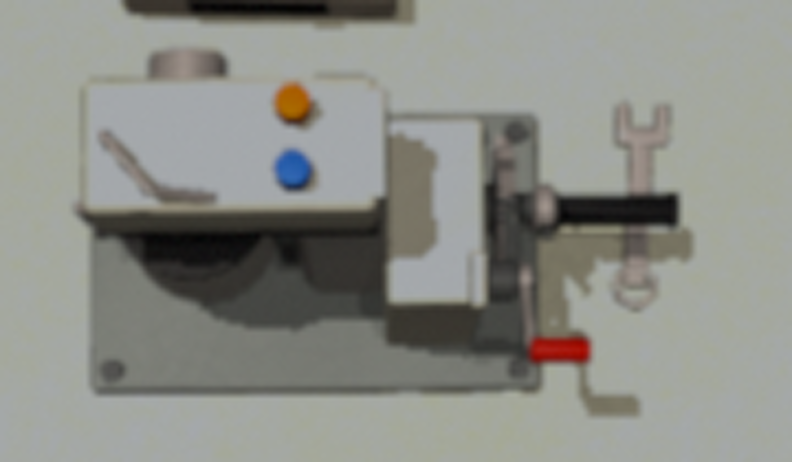

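View pics/sidez.png

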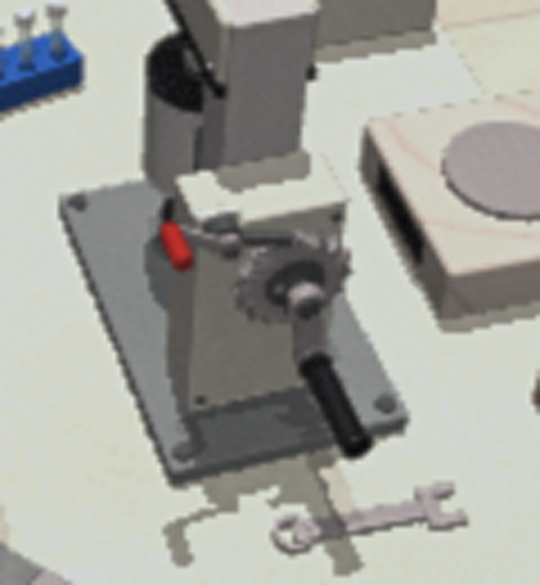

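```bash
cat > h.py <<'E'
from station import manip
import cv2,numpy as np
from scipy.spatial.transform import Rotation as R
from scipy.optimize import least_squares
def K(n):
    c=manip.calibration(n); f=200/np.tan(np.radians(c["vertical_fov"]/2)); return c,f
def ray(n,u,v,pose=None):
    c,f=K(n); d=np.array([(u-c['cx'])/f,(v-c['cy'])/f]); s=d.copy()
    for _ in range(20): s=d/(1+c['k1']*(s@s))
    d=np.array([s[0],s[1],1])
    if n=='wrist':
        p,r=pose; T=np.eye(4);T[:3,:3]=R.from_rotvec(r).as_matrix();T[:3,3]=p; M=T@np.array(c['T_tool_cam'])
    else: M=np.linalg.inv(np.array(c['camera_from_world']))
    d=M[:3,:3]@d; return M[:3,3],d/np.linalg.norm(d)
def proj(n,P,pose=None):
    c,f=K(n)
    if n=='wrist':
        p,r=pose; T=np.eye(4);T[:3,:3]=R.from_rotvec(r).as_matrix();T[:3,3]=p; M=np.linalg.inv(T@np.array(c['T_tool_cam']))
    else: M=np.array(c['camera_from_world'])
    q=M[:3,:3]@np.asarray(P)+M[:3,3]; s=q[:2]/q[2]; s=s*(1+c['k1']*(s@s)); return np.array([c['cx']+f*s[0],c['cy']+f*s[1]])
def tri(obs):
    A=np.zeros((3,3));b=np.zeros(3);L=[ray(*o) for o in obs]
    for o,d in L:
        m=np.eye(3)-np.outer(d,d);A+=m;b+=m@o
    x=np.linalg.solve(A,b); return x,[np.linalg.norm(np.cross(x-o,d)) for o,d in L]
def onz(n,u,v,z,pose=None):
    o,d=ray(n,u,v,pose); return o+d*(z-o[2])/d[2]
def snap(n,name,crop=None,scale=1):
    s=manip.observe(); im=manip.read_camera(n)[:,:,::-1]
    cv2.imwrite(f'pics/{name}_full.png',im)
    if crop: x0,y0,x1,y1=crop; im=cv2.resize(im[y0:y1,x0:x1],None,fx=scale,fy=scale,interpolation=cv2.INTER_CUBIC)
    cv2.imwrite(f'pics/{name}.png',im); return (s['tool_pos'],s['tool_rot'])
E
python3 - <<'E'
from h import *
t=lambda x,y:('top',235+x/4.4,115+y/4.4); s=lambda x,y:('side',290+x/4.5,160+y/4.5)
for nm,a,b in [('knob',(560,349),(176,246)),('h0',(560,210),(314,362)),('h1',(677,209),(357,445)),('knob in',(534,349),(169,229)),('knobout',(588,349),(185,263))]:
    print(nm,tri([t(*a),s(*b)]))
for nm,a,z in [('bolt1',(112,371),.02),('bolt2',(517,370),.02),('bolt3',(516,132),.02)]: print(nm,onz(*t(*a),z))
for nm,a in [('b1',(75,203)),('b2',(181,455)),('b3',(386,404))]: print(nm,onz(*s(*a),.02))
print(onz(*t(483,303),.225),onz(*t(484,120),.225),onz(*t(388,303),.225), onz(*s(345,197),.225),onz(*s(187,228),.225))
E
```

```text
knob (array([ 0.49784296, -0.06882233,  0.25678003]), [np.float64(0.001969716876872647), np.float64(0.0019697168768727383)])
h0 (array([ 0.60696376, -0.08074363,  0.11897111]), [np.float64(0.001439228026633843), np.float64(0.0014392280266338894)])
h1 (array([ 0.61075136, -0.15873464,  0.11475377]), [np.float64(0.0022027584691944706), np.float64(0.0022027584691943674)])
knob in (array([ 0.49735413, -0.05353547,  0.25846276]), [np.float64(0.0020123754920067438), np.float64(0.002012375492006703)])
knobout (array([ 0.49871647, -0.08528612,  0.25631568]), [np.float64(0.0024433540537007613), np.float64(0.0024433540537007166)])
bolt1 [0.50248811 0.22681798 0.02      ]
bolt2 [ 0.50945245 -0.06083134  0.02      ]
bolt3 [ 0.68126956 -0.0575356   0.02      ]
b1 [0.50605589 0.22628663 0.02      ]
b2 [ 0.5147758  -0.06518139  0.02      ]
b3 [ 0.6871179 -0.0577409  0.02     ]
[ 0.5267438  -0.02480329  0.225     ] [ 0.63904655 -0.02352765  0.225     ] [0.52553554 0.03243353 0.225     ] [ 0.6432538  -0.02212915  0.225     ] [ 0.5229555  -0.02390087  0.225     ]
```

Run:
```python
from h import *
s=manip.observe(); M=R.from_rotvec(s['tool_rot']); print(M.as_matrix().round(3))
# wanted: x=-z, z=+y yaw .025
a=.025
W=np.array([[0,-np.cos(a),-np.sin(a)],[0,-np.sin(a),np.cos(a)],[-1,0,0]])
print((R.from_matrix(W)*M.inv()).as_rotvec())
for p in [(305,293),(290,285),(296,280),(293,276)]: print(onz('side',290+p[0]/4.5,160+p[1]/4.5,.17))
```

```text
[[-0.     0.338 -0.941]
 [ 0.001 -0.941 -0.338]
 [-1.    -0.001 -0.   ]]
[-1.02323544e-03  9.20037046e-04 -1.89057862e+00]
[ 0.60506347 -0.05727511  0.17      ]
[ 0.59714446 -0.04693539  0.17      ]
[ 0.60309065 -0.04327131  0.17      ]
[ 0.60231368 -0.03888051  0.17      ]
```

Emit:
play_rows([
  [0.16,0.12,0.07,0,0,0.04],
  [0.16,0.12,0.07,0,0,0.04],
  [0.16,0.12,0.07,0,0,0.04],
  [0.16,0.12,0.07,0,0,0.04],
  [0.16,0.12,0.07,0,0,0.04],
], claw=0.5)

```text
t: 0.65
tool_pos: [0.3384, -0.3729, 0.2971]
tool_rot: [1.631, 0.868, -1.631]
ft_force: [0.9, 0.3, 0.2]
finger_gap: 0.615
```

Emit:
play_rows([
  [0.16,0.12,0.07,0,0,0.04],
  [0.16,0.12,0.07,0,0,0.04],
  [0.16,0.12,0.07,0,0,0.04],
  [0.16,0.12,0.07,0,0,0.04],
  [0.16,0.12,0.07,0,0,0.04],
])

```text
t: 1.15
tool_pos: [0.4985, -0.2528, 0.3671]
tool_rot: [1.183, 1.226, -1.183]
ft_force: [0.9, -1.0, 0.2]
finger_gap: 0.501
```

Emit:
play_rows([
  [0,0,0,0.046,0,0],
  [0,0,0,0.046,0,0],
  [0,0,0,0.046,0,0],
  [0,0,0,0,0,0],
])

```text
t: 1.55
tool_pos: [0.497, -0.2566, 0.3632]
tool_rot: [1.506, 1.534, -0.947]
ft_force: [-0.1, -1.1, -1.0]
finger_gap: 0.5
```

Run:
```python
from h import *
s=manip.observe(); print(s['t'],s['q'].round(3),s['tool_pos']); print(R.from_rotvec(s['tool_rot']).as_matrix().round(3))
print(snap('wrist','w1'));snap('side','s1',(290,160,410,290),4.5)
```

```text
1.55 [-0.788  0.509  0.976  0.328  1.961 -0.735] [ 0.49695343 -0.25660894  0.36323608]
[[-0.003  1.     0.025]
 [ 0.426  0.024 -0.905]
 [-0.905  0.008 -0.426]]
(array([ 0.49695343, -0.25660894,  0.36323608]), array([ 1.50604247,  1.53442266, -0.9469908 ]))
```

View pics/w1.png

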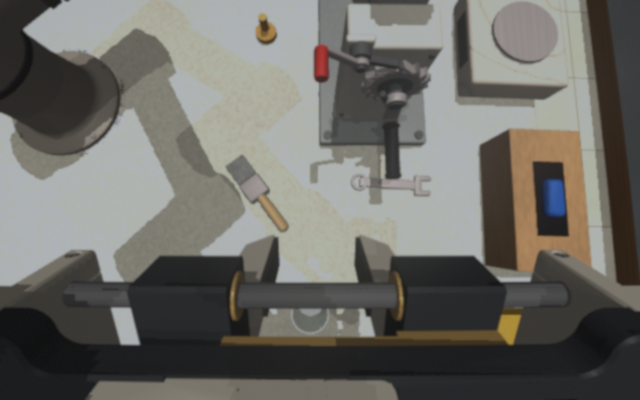

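View pics/s1.png

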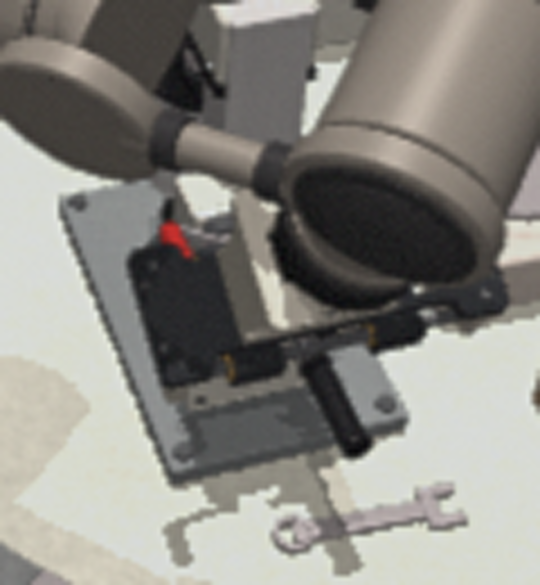

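Run:
```python
import cv2
a=cv2.imread('pics/w1.png')[0:200,300:450]; a=cv2.resize(a,None,fx=4,fy=4,interpolation=cv2.INTER_CUBIC)[:,:]
cv2.imwrite('pics/w1z.png',a[:600]); cv2.imwrite('pics/w1y.png',a[400:])
```

```text
(no output)
```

View pics/w1z.png

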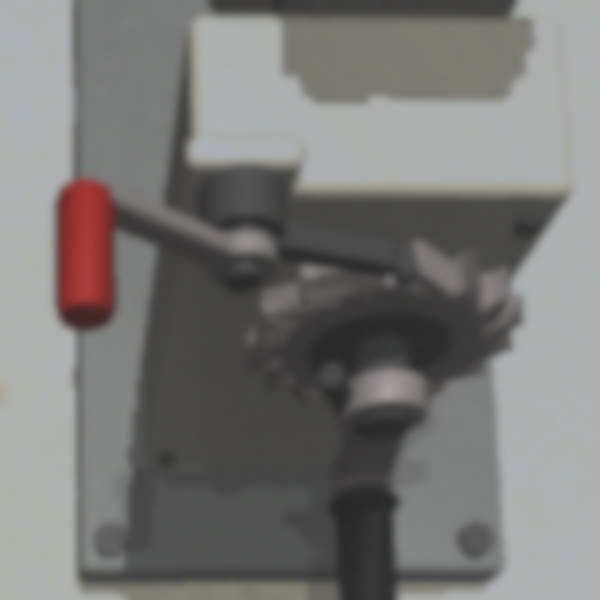

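View pics/w1y.png

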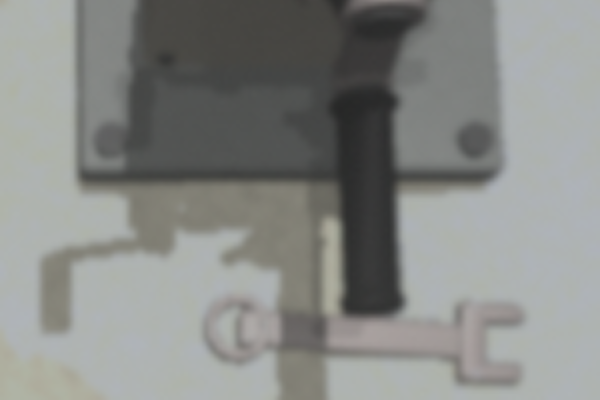

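Run:
```python
from h import *
pose=(np.array([0.49695343,-0.25660894,0.36323608]),np.array([1.50604247,1.53442266,-0.9469908]))
w=lambda x,y:('wrist',300+x/4,y/4,pose)
t=lambda x,y:('top',235+x/4.4,115+y/4.4); s=lambda x,y:('side',290+x/4.5,160+y/4.5)
for nm,a,b,c in [('knob',(560,349),(176,246),(86,250)),('h0',(560,210),(314,362),(365,500)),('h1',(677,209),(357,445),(374,697))]:
    print(nm,tri([t(*a),s(*b),w(*c)]));print(tri([t(*a),w(*c)]),tri([s(*b),w(*c)]))
print(onz(*w(110,540),.02),onz(*w(474,540),.02))
# shaft axis candidates: hub end at z=.17
print('hub',onz(*w(388,390),.17)); print('pivot end',[onz(*w(244,262),z) for z in (.215,.225,.235)])
print('box top',onz(*w(188,160),.225),onz(*w(570,190),.225))
```

```text
knob (array([ 0.49798604, -0.06827736,  0.25777709]), [np.float64(0.0021990219170585574), np.float64(0.002100182841945442), np.float64(0.0015039499395739539)])
(array([ 0.4970204 , -0.06796365,  0.2594439 ]), [np.float64(0.001460127453678505), np.float64(0.0014601274536782997)]) (array([ 0.49939088, -0.06674265,  0.25598778]), [np.float64(0.001407281988650006), np.float64(0.0014072819886497788)])
h0 (array([ 0.60724089, -0.08001291,  0.11979473]), [np.float64(0.0018771874400407527), np.float64(0.0015867095505872723), np.float64(0.0017989534851879725)])
(array([ 0.60566109, -0.08008666,  0.12454664]), [np.float64(0.0012274778694350414), np.float64(0.0012274778694350875)]) (array([ 0.61062886, -0.07535234,  0.11225447]), [np.float64(0.00042838657980540416), np.float64(0.000428386579805567)])
h1 (array([ 0.61115768, -0.15682083,  0.11512744]), [np.float64(0.002970024475774344), np.float64(0.002770959146892211), np.float64(0.003420796869817104)])
(array([ 0.60696972, -0.15624475,  0.12900257]), [np.float64(0.001264335851790203), np.float64(0.00126433585179029)]) (array([ 0.61607803, -0.15118748,  0.1042307 ]), [np.float64(0.0010335531319908037), np.float64(0.0010335531319906914)])Traceback (most recent call last):
  File "<stdin>", line 7, in <module>
  File "h.py", line 27, in onz
    o,d=ray(n,u,v,pose); return o+d*(z-o[2])/d[2]
        ~~~^^^^^^^^^^^^
  File "h.py", line 12, in ray
    p,r=pose; T=np.eye(4);T[:3,:3]=R.from_rotvec(r).as_matrix();T[:3,3]=p; M=T@np.array(c['T_tool_cam'])
    ^^^
TypeError: cannot unpack non-iterable float object
```

Run:
```python
from h import *
pose=(np.array([0.49695343,-0.25660894,0.36323608]),np.array([1.50604247,1.53442266,-0.9469908]))
w=lambda x,y:('wrist',300+x/4,y/4)
f=lambda x,y,z:onz(*w(x,y),z,pose).round(4)
print(f(110,540,.02),f(474,540,.02))
print('hub',f(388,390,.17)); print('pivot end',[f(244,262,z) for z in (.215,.225,.235)])
print('box top',f(188,160,.225),f(570,190,.225))
print('wheel tips L/R', f(247,345,.17),f(523,310,.17))
```

```text
[ 0.5156 -0.0613  0.02  ] [ 0.6859 -0.0565  0.02  ]
hub [ 0.603  -0.0591  0.17  ]
pivot end [array([ 0.5469, -0.042 ,  0.215 ]), array([ 0.5453, -0.0483,  0.225 ]), array([ 0.5437, -0.0545,  0.235 ])]
box top [ 0.5286 -0.0161  0.225 ] [ 0.6427 -0.0217  0.225 ]
wheel tips L/R [ 0.5551 -0.0443  0.17  ] [ 0.6502 -0.0284  0.17  ]
```

Emit:
play_rows([
  [0,0.207,-0.086,0,0,0],
  [0,0.207,-0.086,0,0,0],
  [0,0.207,-0.086,0,0,0],
  [0.005,0.207,-0.086,0,0,0],
  [0,0,0,0,0,0],
], claw=0.4)

```text
t: 2.15
tool_pos: [0.4967, -0.0828, 0.2978]
tool_rot: [1.493, 1.534, -0.942]
ft_force: [-0.8, -0.4, -0.5]
finger_gap: 0.402
```

Run:
```python
from h import *
p=snap('wrist','w2');print(p);snap('side','s2',(290,160,410,290),4.5); snap('top','t2',(300,130,420,230),6)
for y in(-.05,-.068,-.085): print(proj('wrist',(.498,y,.257),p))
```

```text
(array([ 0.49674305, -0.08277361,  0.29775664]), array([ 1.49312365,  1.53361003, -0.94172387]))
[319.20751119 204.43849363]
[318.42269572 228.22417307]
[317.66749357 251.08912099]
```

View pics/w2.png

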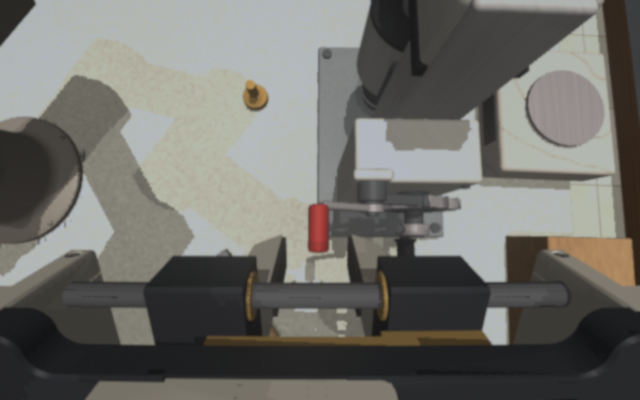

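View pics/s2.png

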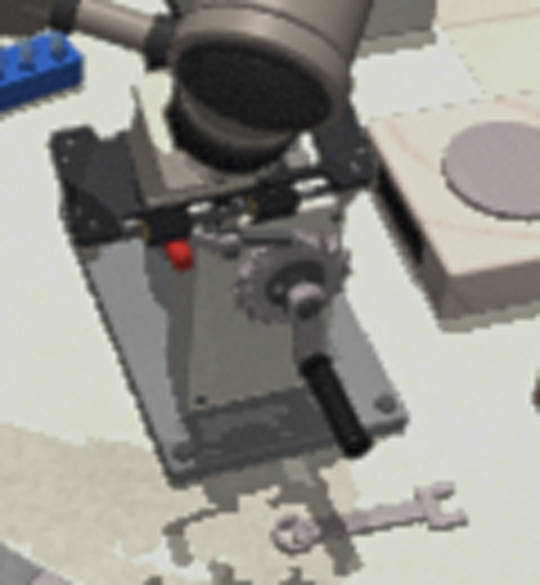

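Emit:
play_rows([
  [0.005,0.028,-0.097,0,0,0],
  [0.005,0.028,-0.097,0,0,0],
  [0,0.028,-0.097,0,0,0],
  [0,0,0,0,0,0],
])

```text
t: 2.7
tool_pos: [0.4998, -0.0721, 0.2384]
tool_rot: [1.499, 1.531, -0.947]
ft_force: [-0.6, -0.1, -0.2]
finger_gap: 0.397
```

Emit:
play_rows([
  [0,0,0,0,0,0],
  [0,0,0,0,0,0],
  [0,0,0,0,0,0],
], claw=0.0, force=15)

```text
t: 3.0
tool_pos: [0.4993, -0.0726, 0.2407]
tool_rot: [1.497, 1.53, -0.947]
ft_force: [-17.6, -5.6, 9.5]
finger_gap: 0.194
```

Run:
```python
from h import *
s=manip.observe();print(s['tool_pos'],s['ft_force'],s['finger_gap'])
p=snap('wrist','w3');
```

```text
[ 0.49933545 -0.07258946  0.2406732 ] [-17.58321602  -5.63614232   9.53823209] 0.19391750253727316
```

View pics/w3.png

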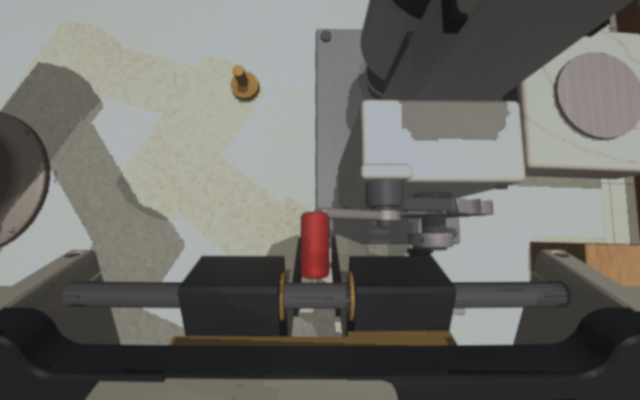

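Emit:
play_rows([
  [0,0,0,0,0,0],
  [-0.01,0.03,0,0,0,0],
  [0,0,0,0,0,0],
], claw=0.35)

```text
t: 3.35
tool_pos: [0.4985, -0.0652, 0.2402]
tool_rot: [1.5, 1.528, -0.944]
ft_force: [0.1, -0.6, 0.5]
finger_gap: 0.339
```

Emit:
play_rows([
  [0,0,0,0,0,0],
  [0,0,0,0,0,0],
  [0,0,0,0,0,0],
], claw=0.0, force=15)

```text
t: 3.65
tool_pos: [0.498, -0.0657, 0.2397]
tool_rot: [1.499, 1.53, -0.945]
ft_force: [-1.0, 0.2, 1.4]
finger_gap: 0.168
```

Emit:
play_rows([
  [-0.015,0,-0.024,0,0,0],
  [-0.012,0,-0.025,0,0,0],
  [-0.01,0,-0.026,0,0,0],
  [-0.007,0,-0.027,0,0,0],
])

```text
t: 4.05
tool_pos: [0.4905, -0.0659, 0.2196]
tool_rot: [1.5, 1.526, -0.943]
ft_force: [3.6, 0.0, 4.6]
finger_gap: 0.17
```

Emit:
play_rows([
  [-0.005,0,-0.027,0,0,0],
  [-0.002,0,-0.028,0,0,0],
  [0.001,0,-0.028,0,0,0],
  [0,0,0,0,0,0],
])

```text
t: 4.45
tool_pos: [0.4889, -0.066, 0.202]
tool_rot: [1.5, 1.528, -0.945]
ft_force: [5.5, -1.1, -0.8]
finger_gap: 0.17
```

Run:
```python
from h import *
p=snap('wrist','w4',(200,100,520,340),2.4);print(p,manip.observe()['ft_force']);snap('side','s4',(290,160,410,290),4.5)
```

```text
(array([ 0.48891015, -0.06595099,  0.20201343]), array([ 1.50008249,  1.52804194, -0.94455846])) [ 4.68539871 -1.0414769  -0.78845357]
```

View pics/w4.png

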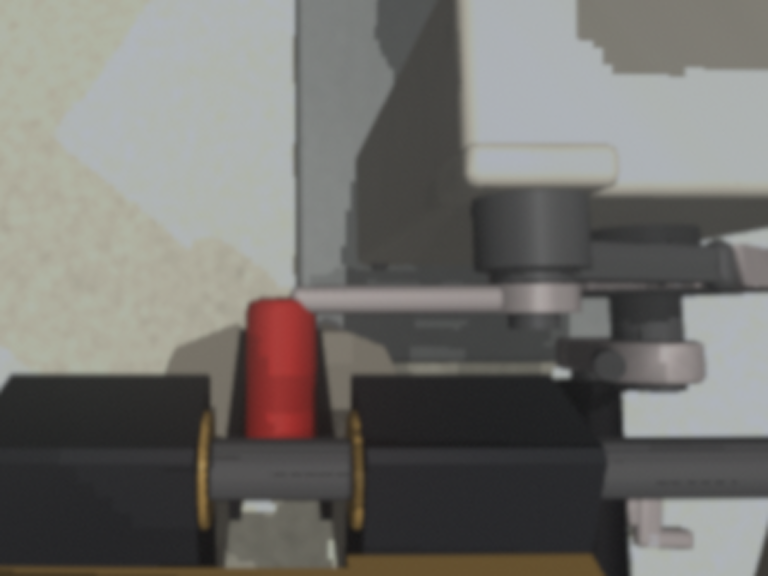

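View pics/s4.png

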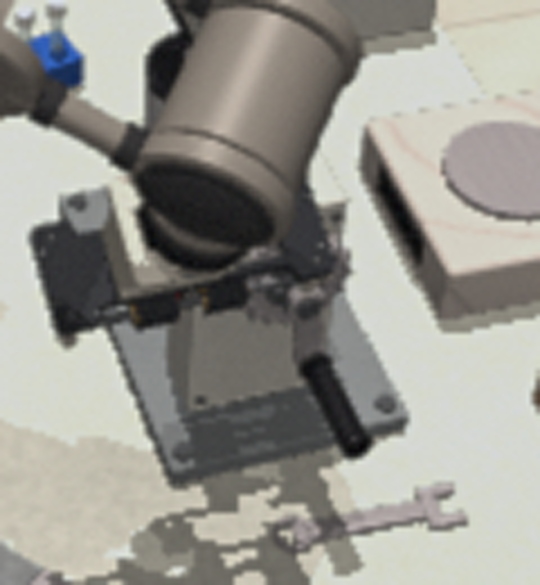

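Emit:
play_rows([
  [0.001,0,-0.012,0,0,0],
  [0,0,0,0,0,0],
])

```text
t: 4.75
tool_pos: [0.489, -0.0659, 0.2002]
tool_rot: [1.5, 1.528, -0.944]
ft_force: [4.6, -1.2, 1.7]
finger_gap: 0.165
```

Emit:
play_rows([
  [0,0,-0.012,0,0,0],
  [0,0,0,0,0,0],
])

```text
t: 4.95
tool_pos: [0.4891, -0.0659, 0.1986]
tool_rot: [1.5, 1.528, -0.943]
ft_force: [3.2, -1.6, 7.4]
finger_gap: 0.168
```

Emit:
play_rows([
  [0,0,-0.012,0,0,0],
  [0,0,0,0,0,0],
])

```text
t: 5.15
tool_pos: [0.4892, -0.0659, 0.1971]
tool_rot: [1.5, 1.527, -0.943]
ft_force: [0.5, -1.7, 15.2]
finger_gap: 0.167
```

Emit:
play_rows([
  [0,0,-0.012,0,0,0],
  [0,0,0,0,0,0],
])

```text
t: 5.35
tool_pos: [0.4892, -0.066, 0.1951]
tool_rot: [1.5, 1.527, -0.942]
ft_force: [-0.3, -1.3, 16.4]
finger_gap: 0.168
```

Emit:
play_rows([
  [0,0,0.02,0,0,0],
  [0,0,0,0,0,0],
  [0,-0.085,0.18,0,0,0],
  [0,-0.085,0.18,0,0,0],
  [0.15,-0.15,0,0,0,0],
], claw=0.38)

```text
t: 5.85
tool_pos: [0.5181, -0.1297, 0.2739]
tool_rot: [1.497, 1.525, -0.942]
ft_force: [1.2, -1.5, 0.4]
finger_gap: 0.382
```

Emit:
play_rows([
  [0.15,-0.15,0,0,0,0],
  [0.15,-0.05,-0.1,0,0,0],
  [0.15,0,-0.15,0,0,0],
  [0,0,0,0,0,0],
], claw=0.55)

```text
t: 6.25
tool_pos: [0.6086, -0.1686, 0.2117]
tool_rot: [1.5, 1.541, -0.949]
ft_force: [-1.7, 1.2, 0.1]
finger_gap: 0.549
```

Run:
```python
from h import *
p=snap('wrist','w5',(200,0,520,240),2.4);print(p,manip.observe()['ft_force']);snap('side','s5',(290,160,410,290),4.5)
for y in(-.075,-.131,-.159): print(proj('wrist',(.608,y,.111),p))
```

```text
(array([ 0.6085609 , -0.16863153,  0.21168649]), array([ 1.50005734,  1.54063489, -0.94930841])) [-0.16777753 -0.1415947   0.62375538]
[318.44793897 149.87778542]
[316.86881419 206.13350237]
[316.04948527 235.30812493]
```

View pics/w5_full.png

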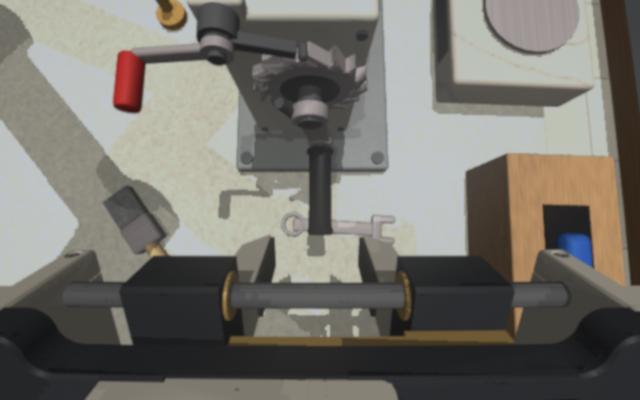

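View pics/s5.png

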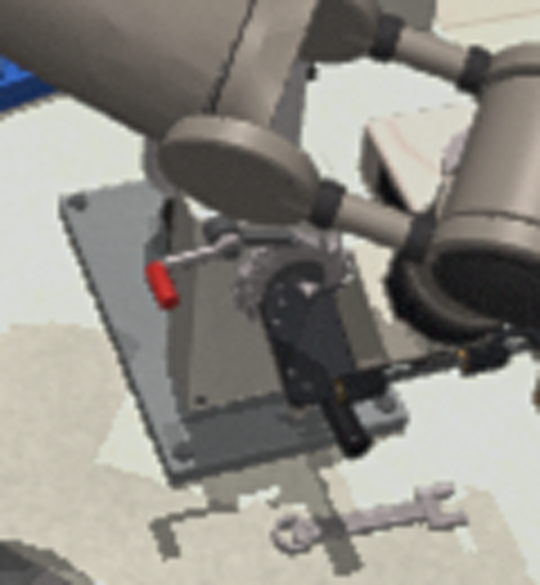

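Emit:
play_rows([
  [0.003,0.075,-0.19,0,0,0],
  [0.002,0.075,-0.19,0,0,0],
  [0.002,0.075,-0.19,0,0,0],
  [0,0,0,0,0,0],
])

```text
t: 6.75
tool_pos: [0.6068, -0.1219, 0.1022]
tool_rot: [1.498, 1.539, -0.948]
ft_force: [-1.1, 1.1, -1.1]
finger_gap: 0.551
```

Run:
```python
from h import *
p=snap('wrist','w6');print(p,manip.observe()['ft_force'])
for z in (.105,.111,.117):
  for y in(-.075,-.131,-.159): print(z,y,proj('wrist',(.61,y,z),p))
```

```text
(array([ 0.60678641, -0.12188314,  0.10220579]), array([ 1.49839772,  1.53882121, -0.94773319])) [0.21584382 0.50259395 0.69397596]
0.105 -0.075 [324.26482889 174.88920333]
0.105 -0.131 [321.80070318 267.32660314]
0.105 -0.159 [320.48985191 316.04565283]
0.111 -0.075 [324.58443347 172.84687711]
0.111 -0.131 [322.04553101 268.48896202]
0.111 -0.159 [320.69150428 318.98689876]
0.117 -0.075 [324.92663587 170.66008745]
0.117 -0.131 [322.30840246 269.73695277]
0.117 -0.159 [320.90826036 322.1481604 ]
```

View pics/w6.png

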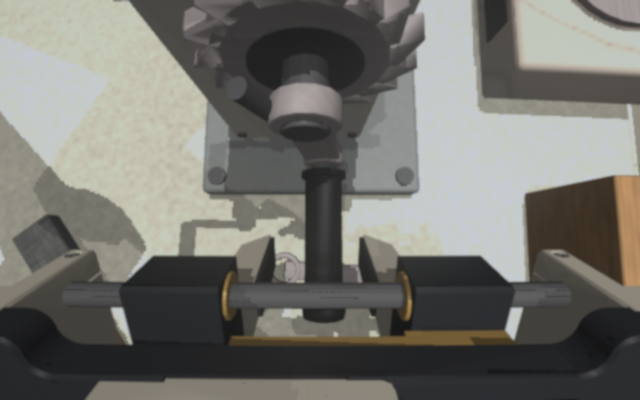

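Emit:
play_rows([
  [0.018,0,-0.04,0,0,0],
  [0,0,0,0,0,0],
])

```text
t: 7.0
tool_pos: [0.6147, -0.126, 0.0988]
tool_rot: [1.5, 1.525, -0.943]
ft_force: [0.0, -0.2, -1.0]
finger_gap: 0.551
```

Emit:
play_rows([
  [0,0,0,0,0,0],
  [0,0,0,0,0,0],
  [0,0,0,0,0,0],
  [0,0,0,0,0,0],
], claw=0.0, force=10)

```text
t: 7.4
tool_pos: [0.6129, -0.1249, 0.0973]
tool_rot: [1.498, 1.53, -0.946]
ft_force: [-8.8, -1.4, 1.0]
finger_gap: 0.251
```

Run:
```python
from h import *
p=snap('wrist','w7');print(p,manip.observe()['ft_force'],manip.observe()['ft_torque'])
for z in (.105,.111,.117):
  for y in(-.075,-.131,-.159): print(z,y,proj('wrist',(.61,y,z),p))
```

```text
(array([ 0.61291784, -0.12491798,  0.09725457]), array([ 1.49838231,  1.53043172, -0.94557128])) [-7.00400012 -2.47202572  2.07522867] [-0.3637671   0.76058424  0.34027328]
0.105 -0.075 [314.44655516 167.93688683]
0.105 -0.131 [311.66753715 262.69874748]
0.105 -0.159 [310.20820469 312.63591683]
0.111 -0.075 [314.49552302 165.63798204]
0.111 -0.131 [311.61675255 263.77336759]
0.111 -0.159 [310.10248398 315.58352214]
0.117 -0.075 [314.54806402 163.17168415]
0.117 -0.131 [311.56211585 264.92952313]
0.117 -0.159 [309.9886295  318.75819941]
```

View pics/w7.png

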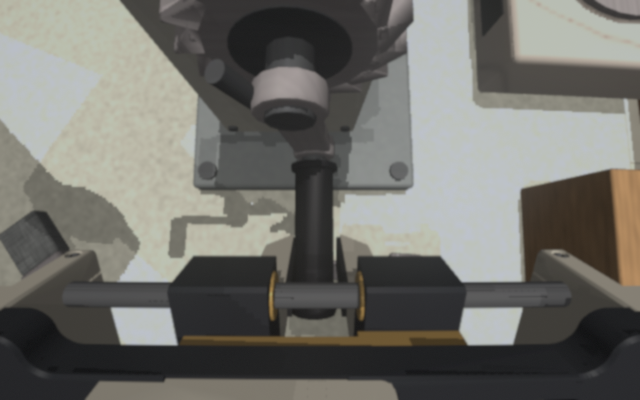

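Emit:
play_rows([
  [-0.012,0,0,0,0,0],
  [0,0,0,0,0,0],
])

```text
t: 7.65
tool_pos: [0.6112, -0.1251, 0.0971]
tool_rot: [1.5, 1.528, -0.945]
ft_force: [-0.7, -1.9, -1.7]
finger_gap: 0.233
```

Emit:
play_rows([
  [0,0,0,0,0,0],
  [0,0,0,0,0,0],
  [0,0,0,0,0,0],
], force=35)

```text
t: 7.95
tool_pos: [0.6113, -0.125, 0.0971]
tool_rot: [1.499, 1.529, -0.945]
ft_force: [-2.1, -3.1, -0.4]
finger_gap: 0.227
```

Emit:
play_rows([
  [-0.01,0,0,0,0,0],
  [-0.01,0,0,0,0,0],
  [0,0,0,0,0,0],
])

```text
t: 8.25
tool_pos: [0.6096, -0.1253, 0.0973]
tool_rot: [1.502, 1.523, -0.942]
ft_force: [9.2, -2.3, -5.0]
finger_gap: 0.23
```

Emit:
play_rows([
  [-0.01,0,0,0,0,0],
  [-0.01,0,0,0,0,0],
  [0,0,0,0,0,0],
])

```text
t: 8.55
tool_pos: [0.6061, -0.1254, 0.0971]
tool_rot: [1.502, 1.521, -0.942]
ft_force: [10.5, -2.8, -6.0]
finger_gap: 0.232
```

Run:
```python
from h import *
p=snap('wrist','w8');print(p,manip.observe()['ft_force'],manip.observe()['ft_torque'])
snap('side','s8',(290,160,410,290),4.5); snap('top','t8',(300,100,420,200),6)
```

```text
(array([ 0.60612532, -0.12541364,  0.09711793]), array([ 1.5019948 ,  1.52116921, -0.94166179])) [11.22197546 -2.62293231 -6.56946415] [-1.07944537 -1.62244905 -0.86252629]
```

View pics/w8.png

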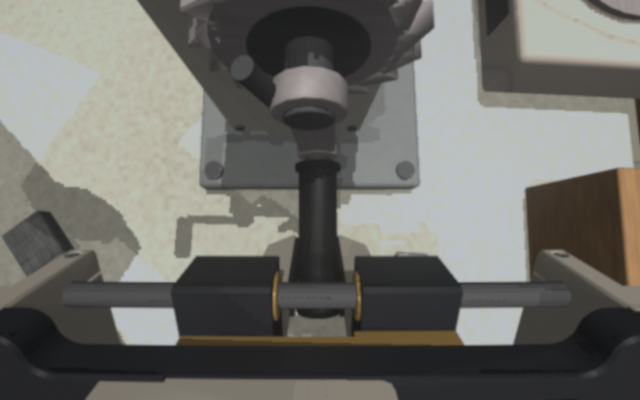

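View pics/s8.png

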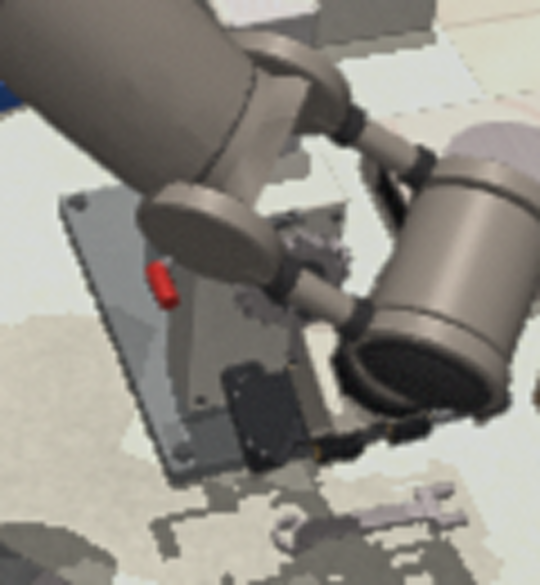

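View pics/t8.png

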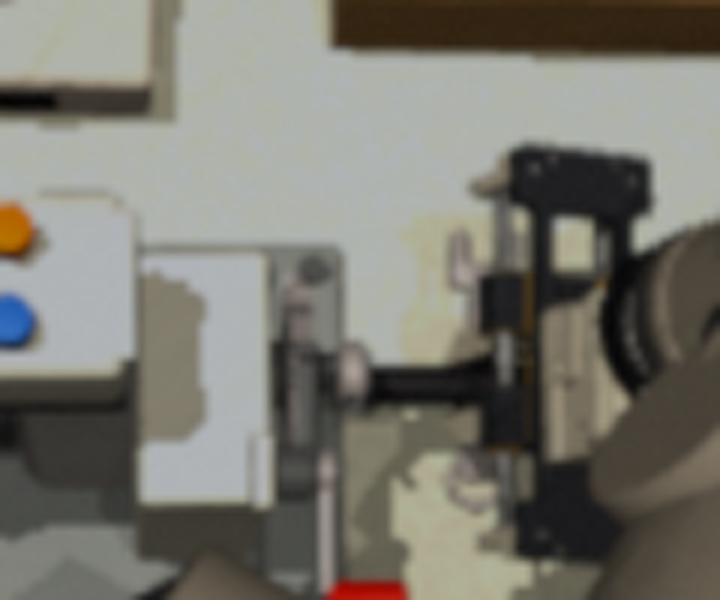

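Emit:
play_rows([
  [-0.01,0,0,0,0,0],
  [-0.01,0,0,0,0,0],
  [0,0,0,0,0,0],
])

```text
t: 9.0
tool_pos: [0.602, -0.1255, 0.097]
tool_rot: [1.502, 1.521, -0.942]
ft_force: [9.3, -2.7, -6.6]
finger_gap: 0.233
```

Emit:
play_rows([
  [-0.01,0,-0.001,0,0,0],
  [0,0,0,0,0,0],
])

```text
t: 9.2
tool_pos: [0.6001, -0.1255, 0.0969]
tool_rot: [1.502, 1.521, -0.942]
ft_force: [10.5, -2.6, -5.8]
finger_gap: 0.231
```

Run:
```python
from h import *
p=snap('wrist','w9',(150,0,470,240),2.4);print(p,manip.observe()['ft_force'],manip.observe()['ft_torque'])
snap('top','t9',(320,120,400,190),8)
import cv2
a=cv2.imread('pics/top0.png')[120:190,320:400]; cv2.imwrite('pics/t0b.png',cv2.resize(a,None,fx=8,fy=8,interpolation=cv2.INTER_CUBIC))
```

```text
(array([ 0.60008468, -0.12554999,  0.09693327]), array([ 1.50179656,  1.52117152, -0.94183897])) [10.72501402 -2.506869   -5.90282275] [-1.17703977 -1.63675159 -0.87290042]
```

View pics/w9.png

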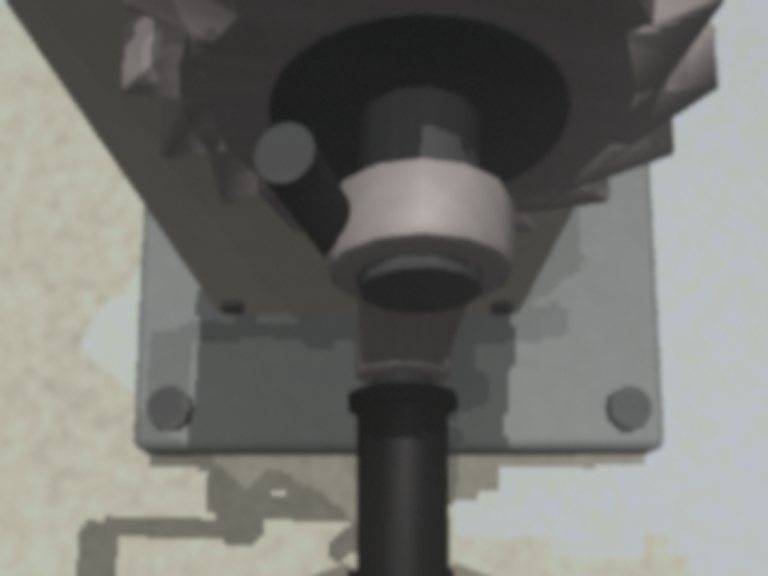

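View pics/t9.png

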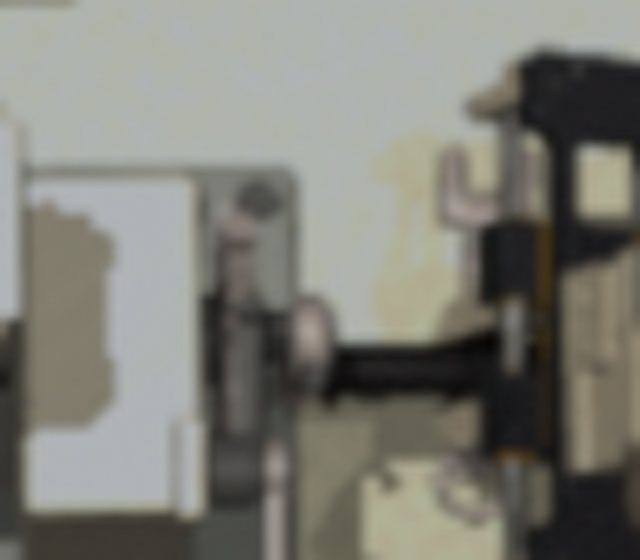

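View pics/t0b.png

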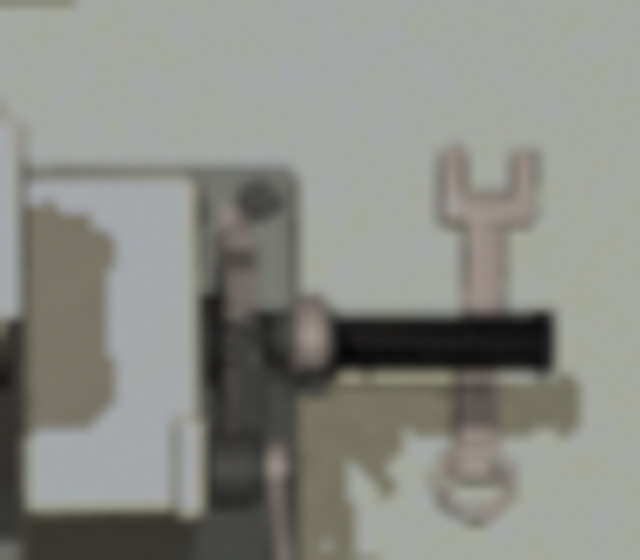

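Emit:
play_rows([
  [-0.01,0,0,0,0,0],
  [0,0,0,0,0,0],
])

```text
t: 9.5
tool_pos: [0.5981, -0.1256, 0.097]
tool_rot: [1.502, 1.521, -0.942]
ft_force: [10.4, -3.3, -5.5]
finger_gap: 0.23
```

Run:
```python
from h import *
s=manip.observe();print(s['tool_pos'],s['ft_force'])
p=snap('side','s10',(300,180,390,270),6.5);snap('wrist','w10')
snap('top','t10',(320,120,400,190),8)
```

```text
[ 0.59811201 -0.12558     0.09698338] [10.43019206 -3.33956416 -5.53539192]
```

View pics/s10.png

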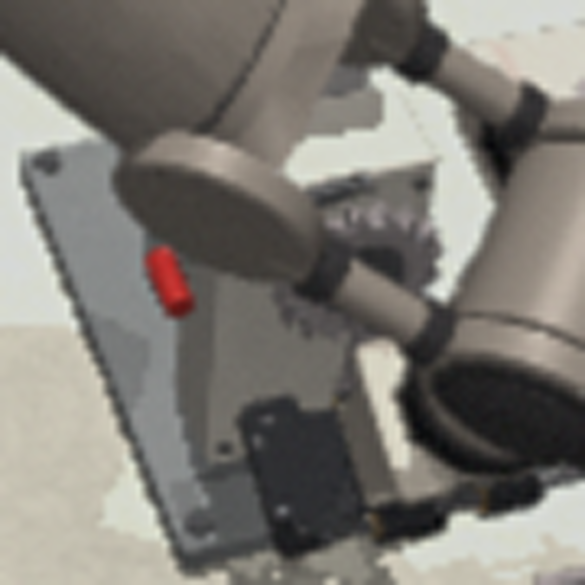

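View pics/t10.png

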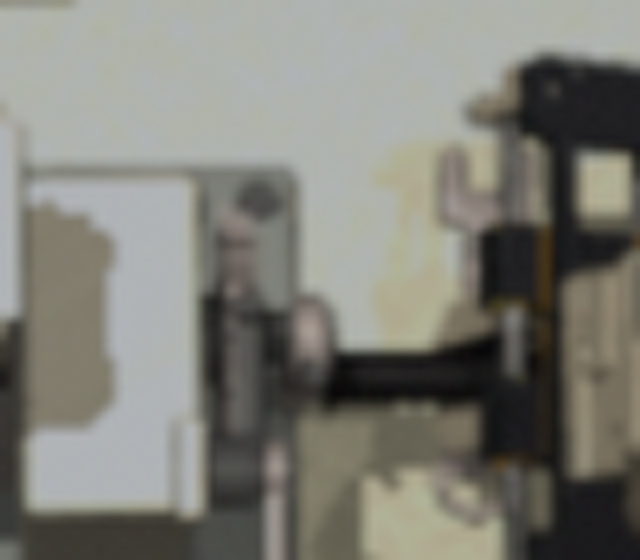

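Run:
```python
from h import *
pose=(np.array([0.60008468,-0.12554999,0.09693327]),np.array([1.50179656,1.52117152,-0.94183897]))
print(onz('wrist',150+420/2.4,290/2.4,.17,pose), onz('wrist',150+432/2.4,163/2.4,.17,pose))
for z in(.108,.111,.114): print(onz('wrist',150+403/2.4,400/2.4,z,pose))
pose=(np.array([0.61291784,-0.12491798,0.09725457]),np.array([1.49838231,1.53043172,-0.94557128]))
print('before',onz('wrist',290,118,.17,pose)) 
for z in(.108,.111,.114): print(onz('wrist',313.5,175,z,pose))
```

```text
[ 0.60036738 -0.07192896  0.17      ] [ 0.6018678 -0.0503354  0.17     ]
[ 0.59927732 -0.07556205  0.108     ]
[ 0.59922043 -0.07625104  0.111     ]
[ 0.59916354 -0.07694002  0.114     ]
before [ 0.60022515 -0.07058803  0.17      ]
[ 0.60957609 -0.07994505  0.108     ]
[ 0.60958922 -0.08055089  0.111     ]
[ 0.60960236 -0.08115674  0.114     ]
```

```bash
cat > tab.py <<'E'
import numpy as np,sys
a,b,st=map(float,sys.argv[1:4])
th=np.radians(a)
while th<np.radians(b):
    d=.3*(np.array([np.cos(th+st),np.sin(th+st)])-np.array([np.cos(th),np.sin(th)]))
    print(f"{np.degrees(th):.1f}: {d[0]:.4f} {d[1]:.4f}"); th+=st
E
python3 tab.py -93 80 0.05
```

```text
-93.0: 0.0150 -0.0004
-90.1: 0.0150 0.0003
-87.3: 0.0150 0.0011
-84.4: 0.0149 0.0018
-81.5: 0.0148 0.0026
-78.7: 0.0146 0.0033
-75.8: 0.0144 0.0040
-72.9: 0.0142 0.0048
-70.1: 0.0140 0.0055
-67.2: 0.0137 0.0062
-64.4: 0.0134 0.0068
-61.5: 0.0130 0.0075
-58.6: 0.0126 0.0081
-55.8: 0.0122 0.0087
-52.9: 0.0117 0.0093
-50.0: 0.0112 0.0099
-47.2: 0.0107 0.0105
-44.3: 0.0102 0.0110
-41.4: 0.0096 0.0115
-38.6: 0.0091 0.0120
-35.7: 0.0084 0.0124
-32.8: 0.0078 0.0128
-30.0: 0.0072 0.0132
-27.1: 0.0065 0.0135
-24.2: 0.0058 0.0138
-21.4: 0.0051 0.0141
-18.5: 0.0044 0.0143
-15.7: 0.0037 0.0145
-12.8: 0.0030 0.0147
-9.9: 0.0022 0.0148
-7.1: 0.0015 0.0149
-4.2: 0.0007 0.0150
-1.3: -0.0000 0.0150
1.5: -0.0008 0.0150
4.4: -0.0015 0.0149
7.3: -0.0023 0.0148
10.1: -0.0030 0.0147
13.0: -0.0037 0.0145
15.9: -0.0045 0.0143
18.7: -0.0052 0.0141
21.6: -0.0059 0.0138
24.5: -0.0065 0.0135
27.3: -0.0072 0.0131
30.2: -0.0079 0.0128
33.1: -0.0085 0.0124
35.9: -0.0091 0.0119
38.8: -0.0097 0.0115
41.6: -0.0102 0.0110
44.5: -0.0108 0.0104
47.4: -0.0113 0.0099
50.2: -0.0118 0.0093
53.1: -0.0122 0.0087
56.0: -0.0126 0.0081
58.8: -0.0130 0.0074
61.7: -0.0134 0.0068
64.6: -0.0137 0.0061
67.4: -0.0140 0.0054
70.3: -0.0142 0.0047
73.2: -0.0145 0.0040
76.0: -0.0146 0.0033
78.9: -0.0148 0.0025
```

Emit:
play_rows([
  [0.015,0,0,0,0,0],
  [0.015,0,0,0,0,0],
  [0.015,0,0.001,0,0,0],
  [0.015,0.001,0.002,0,0,0],
])

```text
t: 10.05
tool_pos: [0.6099, -0.1253, 0.0974]
tool_rot: [1.502, 1.522, -0.942]
ft_force: [9.5, -3.1, -5.8]
finger_gap: 0.232
```

Emit:
play_rows([
  [0.008,0,0.001,0,0,0],
  [0,0,0,0,0,0],
])

```text
t: 10.25
tool_pos: [0.6119, -0.1252, 0.0978]
tool_rot: [1.502, 1.521, -0.941]
ft_force: [10.3, -2.9, -5.5]
finger_gap: 0.232
```

Emit:
play_rows([
  [0.015,0,0.003,0,0,0],
  [0.015,0,0.003,0,0,0],
  [0.015,0.001,0.004,0,0,0],
  [0,0,0,0,0,0],
])

```text
t: 10.65
tool_pos: [0.6214, -0.125, 0.1002]
tool_rot: [1.502, 1.52, -0.941]
ft_force: [12.4, -1.9, -4.6]
finger_gap: 0.231
```

Emit:
play_rows([
  [0.014,0,0.005,0,0,0],
  [0.014,0,0.005,0,0,0],
  [0.014,0.001,0.006,0,0,0],
  [0,0,0,0,0,0],
])

```text
t: 11.05
tool_pos: [0.63, -0.1247, 0.1038]
tool_rot: [1.502, 1.52, -0.94]
ft_force: [11.3, -3.1, -2.9]
finger_gap: 0.233
```

Emit:
play_rows([
  [0.0135,0,0.007,0,0,0],
  [0.013,0,0.0075,0,0,0],
  [0.0125,0.001,0.008,0,0,0],
  [0,0,0,0,0,0],
])

```text
t: 11.45
tool_pos: [0.638, -0.1245, 0.1088]
tool_rot: [1.503, 1.519, -0.939]
ft_force: [11.6, -1.8, -0.3]
finger_gap: 0.232
```

Emit:
play_rows([
  [0.0125,0,0.0085,0,0,0],
  [0.012,0,0.009,0,0,0],
  [0.0115,0.001,0.01,0,0,0],
  [0,0,0,0,0,0],
])

```text
t: 11.85
tool_pos: [0.6451, -0.1243, 0.1149]
tool_rot: [1.503, 1.519, -0.939]
ft_force: [10.8, -2.1, 3.2]
finger_gap: 0.229
```

Run:
```python
from h import *
s=manip.observe();print(s['tool_pos'],s['ft_force'],s['q'].round(2))
p=snap('side','s11',(280,150,400,270),5);print(snap('wrist','w11'))
```

```text
[ 0.64510374 -0.12425391  0.11490177] [10.82832105 -2.07822149  3.18195599] [-0.49  0.77  1.18  0.39  1.41 -0.63]
(array([ 0.64510063, -0.12423438,  0.11486176]), array([ 1.50290585,  1.51922344, -0.9386369 ]))
```

View pics/s11.png

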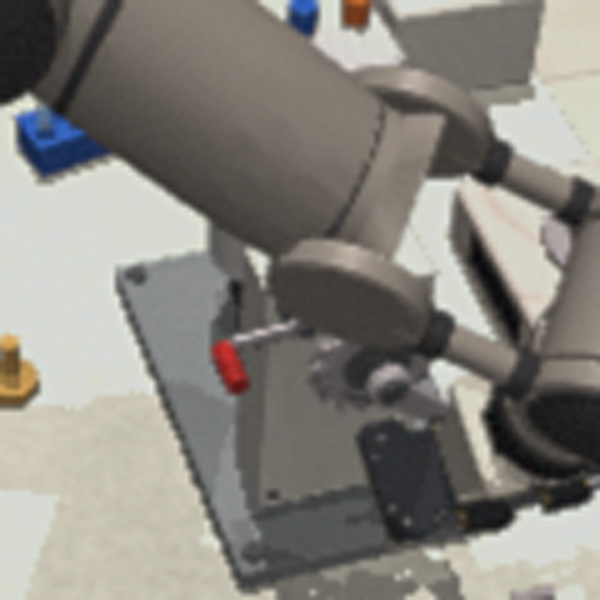

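View pics/w11.png

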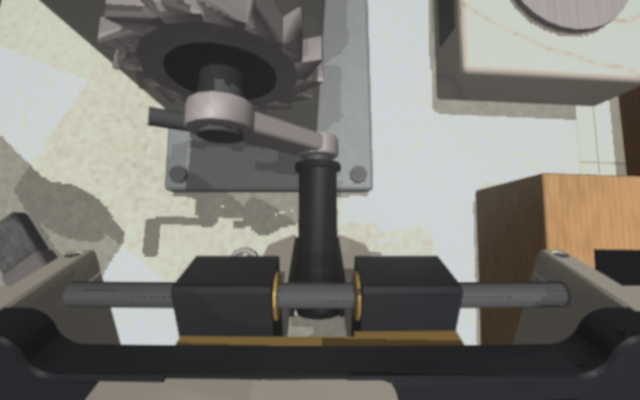

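Emit:
play_rows([
  [0.0105,0,0.0107,0,0,0],
  [0.01,0,0.0112,0,0,0],
  [0.0095,0,0.0117,0,0,0],
  [0,0,0,0,0,0],
])

```text
t: 12.35
tool_pos: [0.651, -0.124, 0.122]
tool_rot: [1.503, 1.52, -0.938]
ft_force: [10.1, -1.8, 3.6]
finger_gap: 0.229
```

Emit:
play_rows([
  [0.009,0,0.012,0,0,0],
  [0.008,0,0.0125,0,0,0],
  [0.0075,0,0.013,0,0,0],
  [0,0,0,0,0,0],
])

```text
t: 12.75
tool_pos: [0.6557, -0.1239, 0.1298]
tool_rot: [1.503, 1.52, -0.938]
ft_force: [8.8, -2.0, 6.5]
finger_gap: 0.233
```

Emit:
play_rows([
  [0.0085,0,0.013,0,0,0],
  [0.008,0,0.0135,0,0,0],
  [0.007,0.0,0.0138,0,0,0],
  [0,0,0,0,0,0],
])

```text
t: 13.15
tool_pos: [0.6593, -0.1237, 0.1381]
tool_rot: [1.502, 1.523, -0.939]
ft_force: [4.4, -2.0, 7.9]
finger_gap: 0.23
```

Emit:
play_rows([
  [0.005,0,0.0142,0,0,0],
  [0.004,0,0.0145,0,0,0],
  [0.003,0,0.0147,0,0,0],
  [0,0,0,0,0,0],
])

```text
t: 13.55
tool_pos: [0.6614, -0.1236, 0.1469]
tool_rot: [1.502, 1.523, -0.939]
ft_force: [3.4, -1.5, 9.4]
finger_gap: 0.228
```

Emit:
play_rows([
  [0.002,0,0.015,0,0,0],
  [0.001,0,0.015,0,0,0],
  [0,0,0,0,0,0],
])

```text
t: 13.85
tool_pos: [0.662, -0.1236, 0.153]
tool_rot: [1.502, 1.523, -0.939]
ft_force: [3.8, -2.0, 9.4]
finger_gap: 0.231
```

Emit:
play_rows([
  [0,0,0.015,0,0,0],
  [0,0,0.015,0,0,0],
  [0,0,0,0,0,0],
])

```text
t: 14.15
tool_pos: [0.662, -0.1236, 0.159]
tool_rot: [1.502, 1.523, -0.939]
ft_force: [4.5, -2.2, 9.5]
finger_gap: 0.228
```

Run:
```python
from h import *
s=manip.observe();print(s['tool_pos'],s['ft_force'],s['q'].round(2))
p=snap('side','s12',(280,150,400,270),5);print(snap('wrist','w12'));snap('top','t12')
```

```text
[ 0.66201537 -0.12364715  0.15904227] [ 4.52358502 -2.20450148  9.46572258] [-0.48  0.76  1.07  0.39  1.52 -0.57]
(array([ 0.66200986, -0.12368866,  0.15900954]), array([ 1.50172328,  1.52293152, -0.93884935]))
```

View pics/s12_full.png

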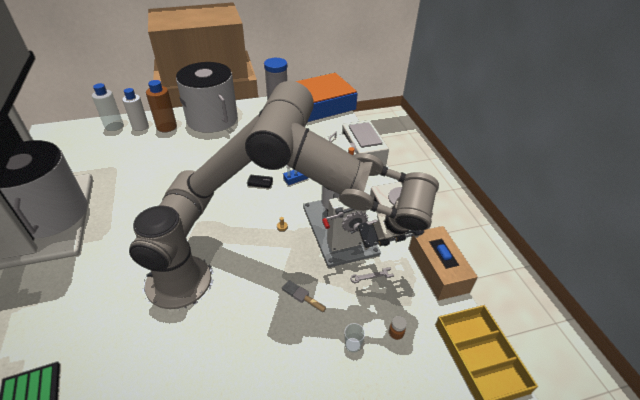

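View pics/w12.png

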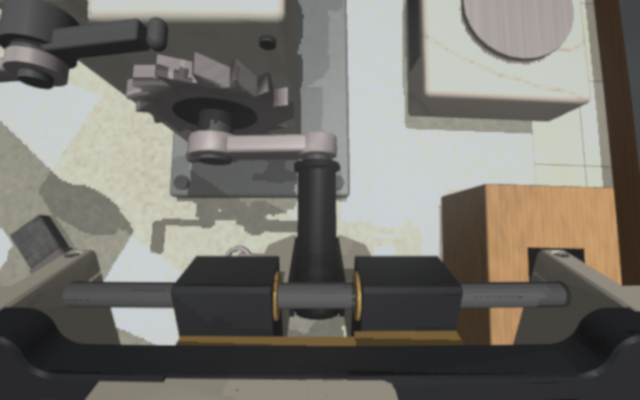

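Emit:
play_rows([
  [0,0,0.015,0,0,0],
  [0,0,0.015,0,0,0],
  [0,0,0,0,0,0],
])

```text
t: 14.6
tool_pos: [0.6615, -0.1237, 0.165]
tool_rot: [1.501, 1.524, -0.94]
ft_force: [2.3, -3.3, 10.2]
finger_gap: 0.229
```

Emit:
play_rows([
  [-0.001,0,0.0148,0,0,0],
  [-0.002,0,0.0148,0,0,0],
  [0,0,0,0,0,0],
])

```text
t: 14.9
tool_pos: [0.6604, -0.1237, 0.1707]
tool_rot: [1.501, 1.525, -0.94]
ft_force: [-0.0, -2.7, 10.6]
finger_gap: 0.232
```

Emit:
play_rows([
  [-0.003,0,0.0146,0,0,0],
  [-0.004,0,0.0144,0,0,0],
  [0,0,0,0,0,0],
])

```text
t: 15.2
tool_pos: [0.6587, -0.1237, 0.1764]
tool_rot: [1.5, 1.526, -0.941]
ft_force: [-0.7, -3.2, 9.7]
finger_gap: 0.23
```

Emit:
play_rows([
  [-0.0062,0,0.0136,0,0,0],
  [-0.007,0,0.0133,0,0,0],
  [0,0,0,0,0,0],
])

```text
t: 15.5
tool_pos: [0.6563, -0.1238, 0.182]
tool_rot: [1.501, 1.525, -0.94]
ft_force: [-0.1, -3.1, 10.0]
finger_gap: 0.229
```

Emit:
play_rows([
  [-0.0077,0,0.0129,0,0,0],
  [-0.0083,0,0.0125,0,0,0],
  [0,0,0,0,0,0],
])

```text
t: 15.8
tool_pos: [0.6533, -0.124, 0.1874]
tool_rot: [1.501, 1.524, -0.94]
ft_force: [0.0, -3.8, 11.0]
finger_gap: 0.228
```

Emit:
play_rows([
  [-0.006,0,0.0135,0,0,0],
  [-0.007,0,0.013,0,0,0],
  [0,0,0,0,0,0],
])

```text
t: 16.1
tool_pos: [0.65, -0.124, 0.1923]
tool_rot: [1.5, 1.525, -0.941]
ft_force: [-1.6, -4.2, 10.8]
finger_gap: 0.228
```

Run:
```python
from h import *
s=manip.observe();print(s['tool_pos'],s['ft_force'],s['q'].round(2))
p=snap('side','s13',(270,130,410,250),5);print(snap('wrist','w13'))
```

```text
[ 0.65003697 -0.1240431   0.19228895] [-1.62674838 -4.23601827 10.78471191] [-0.49  0.72  1.06  0.38  1.57 -0.56]
(array([ 0.65004839, -0.12404336,  0.19224559]), array([ 1.5000921 ,  1.52546041, -0.94137346]))
```

View pics/s13.png

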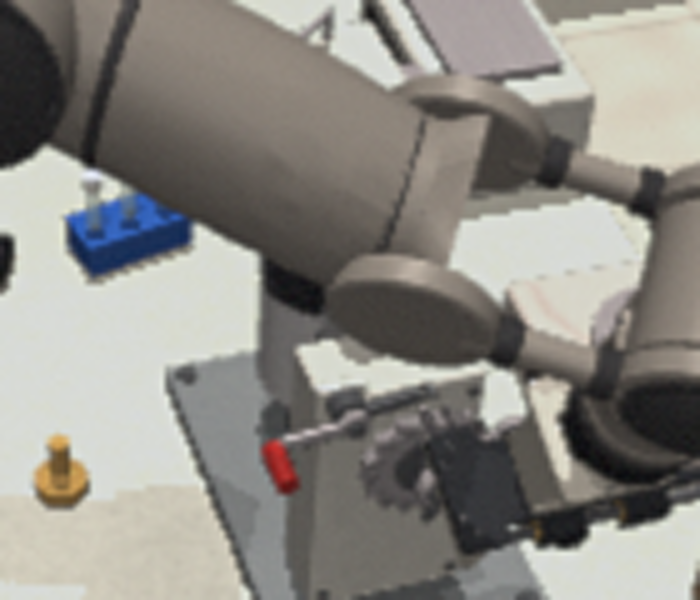

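View pics/w13.png

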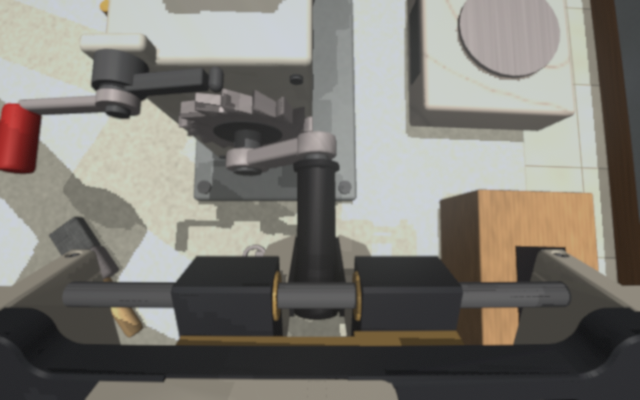

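Emit:
play_rows([
  [-0.0075,0,0.0095,0,0,0],
  [-0.008,0,0.009,0,0,0],
  [0,0,0,0,0,0],
])

```text
t: 16.5
tool_pos: [0.6469, -0.1241, 0.196]
tool_rot: [1.5, 1.525, -0.941]
ft_force: [-2.2, -3.3, 11.0]
finger_gap: 0.227
```

Emit:
play_rows([
  [-0.0085,0,0.0085,0,0,0],
  [-0.009,0,0.008,0,0,0],
  [0,0,0,0,0,0],
])

```text
t: 16.8
tool_pos: [0.6435, -0.1243, 0.1994]
tool_rot: [1.5, 1.525, -0.941]
ft_force: [-1.5, -6.4, 12.4]
finger_gap: 0.232
```

Emit:
play_rows([
  [-0.007,-0.003,0.0105,0,0,0],
  [-0.007,-0.003,0.0105,0,0,0],
  [0,0,0,0,0,0],
])

```text
t: 17.1
tool_pos: [0.6396, -0.1245, 0.2029]
tool_rot: [1.5, 1.529, -0.942]
ft_force: [-4.8, -2.1, 11.1]
finger_gap: 0.229
```

Emit:
play_rows([
  [-0.009,-0.002,0.0085,0,0,0],
  [-0.0095,-0.002,0.008,0,0,0],
  [0,0,0,0,0,0],
])

```text
t: 17.4
tool_pos: [0.6355, -0.1246, 0.2059]
tool_rot: [1.499, 1.531, -0.942]
ft_force: [-6.5, -0.6, 8.8]
finger_gap: 0.232
```

Emit:
play_rows([
  [-0.0105,-0.001,0.006,0,0,0],
  [-0.0108,-0.001,0.0055,0,0,0],
  [0,0,0,0,0,0],
])

```text
t: 17.7
tool_pos: [0.6313, -0.1248, 0.2084]
tool_rot: [1.5, 1.532, -0.942]
ft_force: [-6.3, 0.6, 9.2]
finger_gap: 0.23
```

Emit:
play_rows([
  [-0.011,-0.001,0.005,0,0,0],
  [-0.0112,-0.001,0.0047,0,0,0],
  [0,0,0,0,0,0],
])

```text
t: 18.0
tool_pos: [0.6269, -0.125, 0.2105]
tool_rot: [1.5, 1.532, -0.941]
ft_force: [-6.6, 1.3, 10.4]
finger_gap: 0.232
```

Emit:
play_rows([
  [-0.0112,-0.001,0.0065,0,0,0],
  [-0.0115,-0.001,0.006,0,0,0],
  [0,0,0,0,0,0],
])

```text
t: 18.3
tool_pos: [0.6218, -0.1251, 0.2126]
tool_rot: [1.499, 1.534, -0.942]
ft_force: [-7.8, 1.5, 9.7]
finger_gap: 0.228
```

Emit:
play_rows([
  [-0.0116,-0.001,0.0027,0,0,0],
  [-0.0118,-0.001,0.0022,0,0,0],
  [0,0,0,0,0,0],
])

```text
t: 18.6
tool_pos: [0.6172, -0.1253, 0.2138]
tool_rot: [1.5, 1.534, -0.942]
ft_force: [-6.5, 2.5, 10.0]
finger_gap: 0.231
```

Run:
```python
from h import *
s=manip.observe();print(s['tool_pos'],s['ft_force'],s['q'].round(2))
p=snap('side','s14',(270,130,410,250),5);print(snap('wrist','w14'))
```

```text
[ 0.61717247 -0.12532352  0.21380782] [-6.53364602  2.52798597  9.9688756 ] [-0.51  0.65  1.14  0.38  1.58 -0.58]
(array([ 0.61717102, -0.12533241,  0.21376707]), array([ 1.49947027,  1.53379556, -0.9417676 ]))
```

View pics/s14.png

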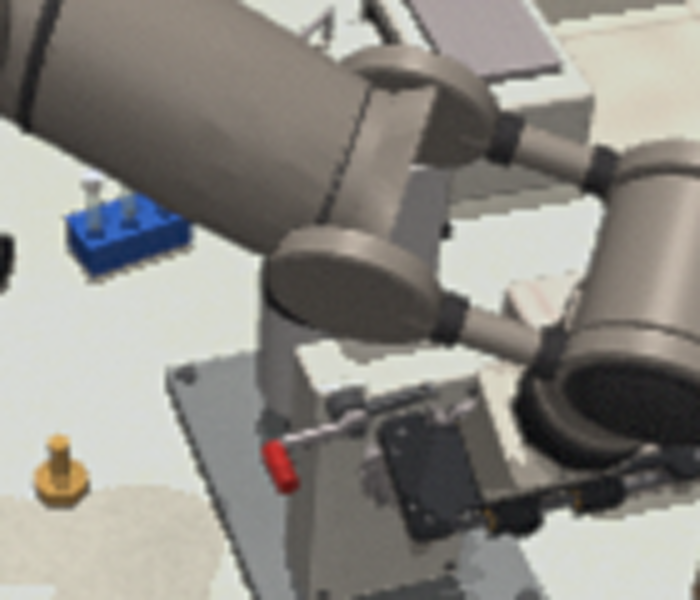

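View pics/w14.png

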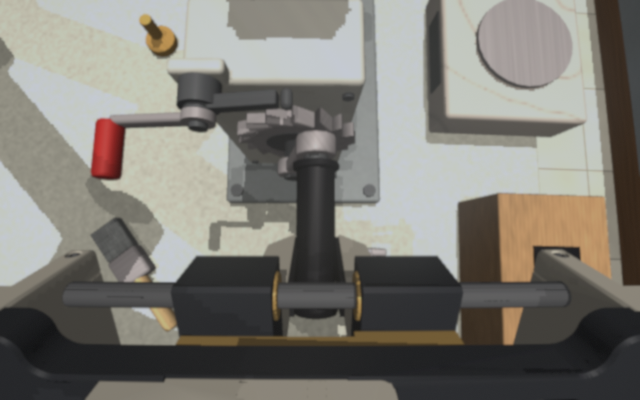

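Emit:
play_rows([
  [-0.0118,-0.001,0.004,0,0,0],
  [-0.012,-0.001,0.0035,0,0,0],
  [0,0,0,0,0,0],
])

```text
t: 19.0
tool_pos: [0.6129, -0.1255, 0.2148]
tool_rot: [1.5, 1.533, -0.941]
ft_force: [-5.1, 3.7, 7.6]
finger_gap: 0.229
```

Emit:
play_rows([
  [-0.012,-0.001,0.0005,0,0,0],
  [-0.012,0,0.0,0,0,0],
  [0,0,0,0,0,0],
])

```text
t: 19.3
tool_pos: [0.6116, -0.1255, 0.2152]
tool_rot: [1.504, 1.525, -0.936]
ft_force: [9.9, 5.6, 3.1]
finger_gap: 0.23
```

Emit:
play_rows([
  [0.014,0,0,0,0,0],
  [0,0,0,0,0,0],
])

```text
t: 19.5
tool_pos: [0.6124, -0.1255, 0.2149]
tool_rot: [1.501, 1.531, -0.939]
ft_force: [1.1, 4.9, 7.3]
finger_gap: 0.228
```

Run:
```python
from h import *
s=manip.observe();print(s['tool_pos'],s['ft_force'],s['q'].round(2))
p=snap('side','s15',(270,130,410,250),5);print(snap('wrist','w15'))
```

```text
[ 0.61243949 -0.12549842  0.21492621] [1.07456851 4.8960283  7.26196503] [-0.52  0.63  1.15  0.38  1.58 -0.59]
(array([ 0.61243948, -0.12549077,  0.21496803]), array([ 1.50129696,  1.53057577, -0.9388608 ]))
```

View pics/s15.png

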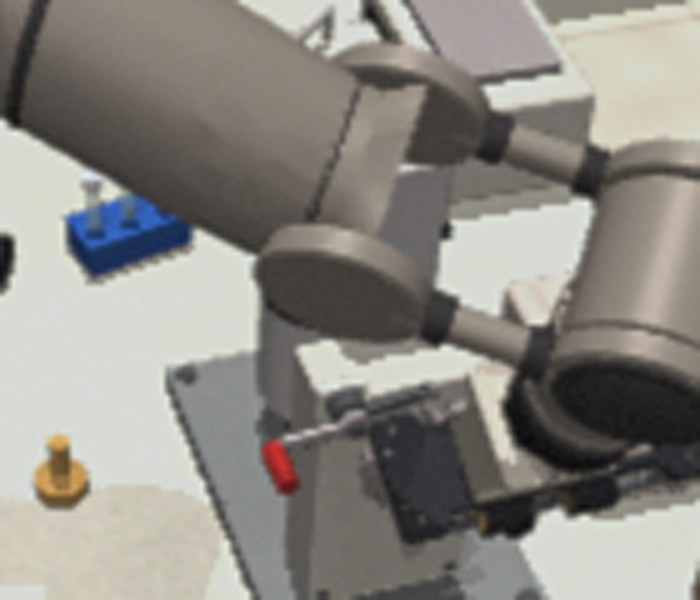

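View pics/w15.png

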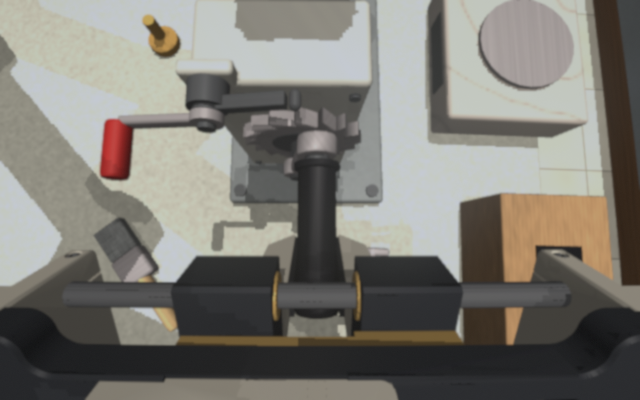

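Emit:
play_rows([
  [0,0,0,0,0,0],
  [0,0,0,0,0,0],
  [0,0,0,0,0,0],
], force=6)

```text
t: 19.9
tool_pos: [0.6122, -0.126, 0.2143]
tool_rot: [1.501, 1.53, -0.94]
ft_force: [2.1, 5.7, 5.3]
finger_gap: 0.233
```

Emit:
play_rows([
  [0,0,0,0,0,0],
  [0,0,0,0,0,0],
  [0,0,0,0,0,0],
], claw=0.27)

```text
t: 20.2
tool_pos: [0.6114, -0.1282, 0.2128]
tool_rot: [1.499, 1.529, -0.945]
ft_force: [0.8, -0.0, -0.0]
finger_gap: 0.271
```

Run:
```python
from h import *
s=manip.observe();print(s['tool_pos'],s['ft_force'],s['q'].round(2))
print(snap('wrist','w16',(150,50,470,290),2.4))
import cv2
cv2.imwrite('pics/w15z.png',cv2.resize(cv2.imread('pics/w15.png')[50:290,150:470],None,fx=2.4,fy=2.4,interpolation=cv2.INTER_CUBIC))
```

```text
[ 0.61139291 -0.12815186  0.21275333] [ 0.82880353 -0.03467109 -0.04479199] [-0.52  0.64  1.16  0.37  1.58 -0.59]
(array([ 0.61139291, -0.12815186,  0.21275333]), array([ 1.49943639,  1.52948886, -0.94542978]))
```

View pics/w15z.png

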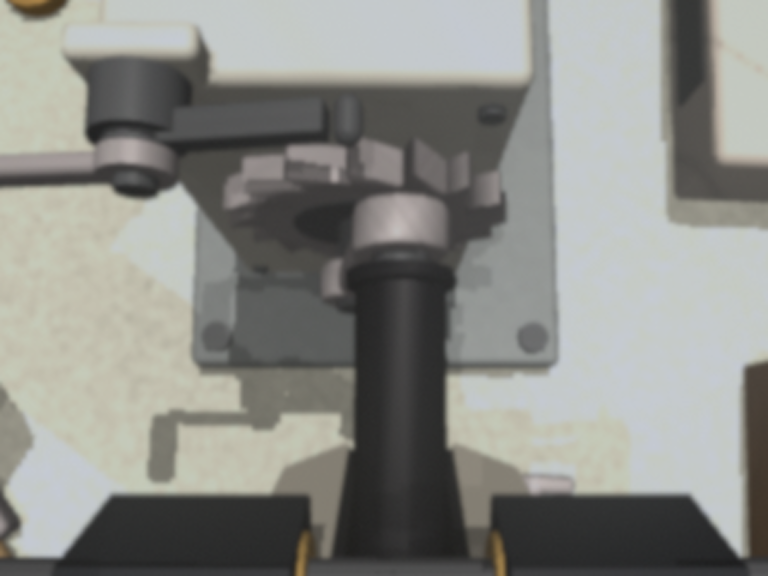

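View pics/w16.png

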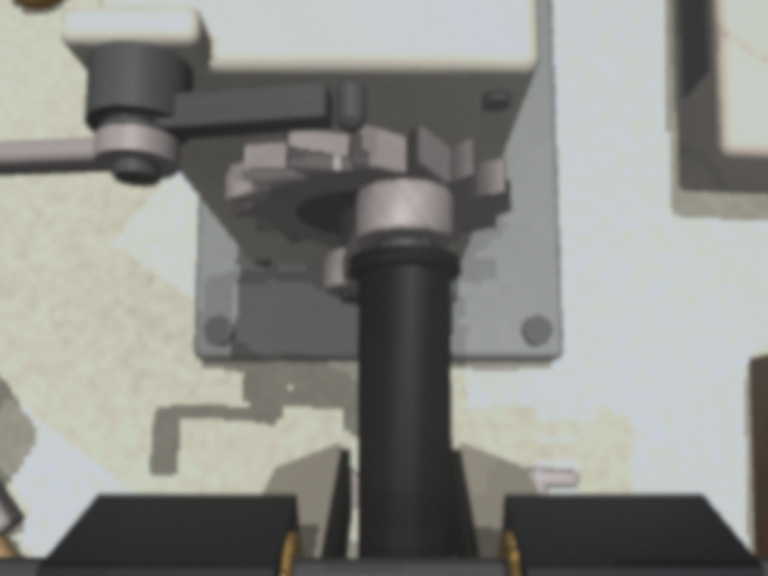

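Emit:
play_rows([
  [0,0,0,0,0,0],
  [0,0,0,0,0,0],
  [0,-0.055,0.115,0,0,0],
  [0,-0.085,0.18,0,0,0],
  [-0.02,0,0.08,0,0,0],
], claw=0.45)

```text
t: 20.75
tool_pos: [0.6083, -0.158, 0.2908]
tool_rot: [1.5, 1.524, -0.944]
ft_force: [-0.2, -0.3, -0.1]
finger_gap: 0.452
```

Emit:
play_rows([
  [-0.2,0.1,0,0,0,0],
  [-0.2,0.1,0,0,0,0],
  [-0.19,0.07,-0.04,0,0,0],
  [0,0,0,0,0,0],
], claw=0.4)

```text
t: 21.15
tool_pos: [0.4844, -0.099, 0.2791]
tool_rot: [1.5, 1.536, -0.948]
ft_force: [0.4, 0.4, 0.5]
finger_gap: 0.403
```

Run:
```python
from h import *
p=snap('wrist','w17');print(p,manip.observe()['ft_force'])
for y in(-.05,-.068,-.085): print(proj('wrist',(.4885,y,.2195),p))
snap('side','s17',(270,130,410,250),5)
```

```text
(array([ 0.4843631 , -0.09898642,  0.27914419]), array([ 1.49980285,  1.53644551, -0.94753553])) [ 0.89717909 -1.13320958  0.22543177]
[322.8510484  187.66088036]
[322.30022878 209.23996553]
[321.76962588 229.97588383]
```

View pics/w17.png

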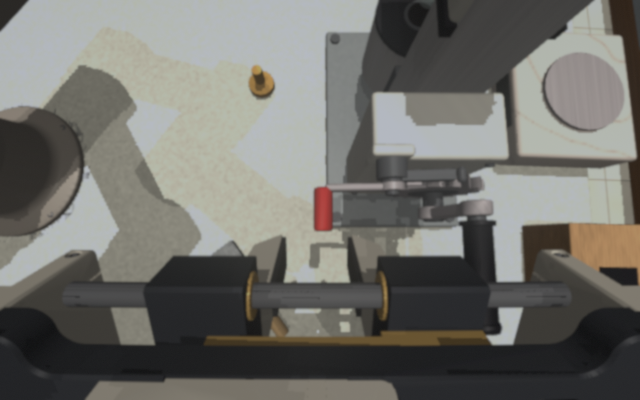

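View pics/s17.png

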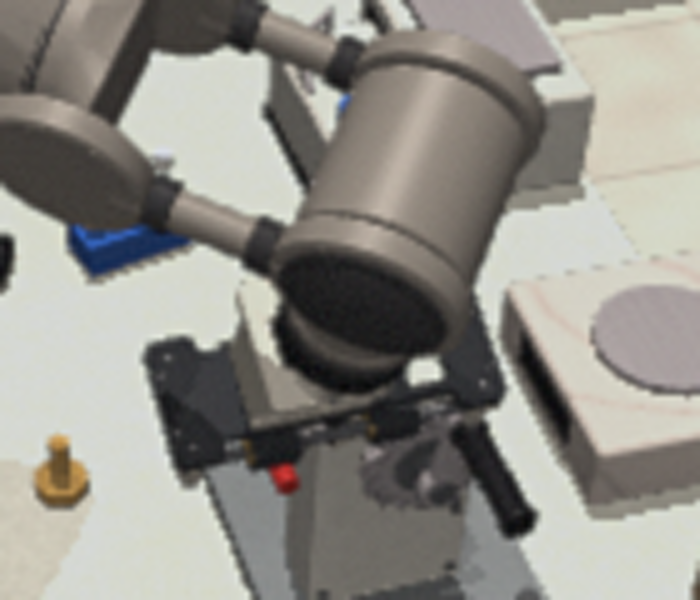

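Emit:
play_rows([
  [0.008,0.055,-0.128,0,0,0],
  [0.008,0.055,-0.128,0,0,0],
  [0.007,0.055,-0.128,0,0,0],
  [0,0,0,0,0,0],
])

```text
t: 21.65
tool_pos: [0.4941, -0.068, 0.201]
tool_rot: [1.499, 1.534, -0.946]
ft_force: [-0.3, -0.1, 0.2]
finger_gap: 0.399
```

Emit:
play_rows([
  [0,0,0,0,0,0],
  [0,0,0,0,0,0],
  [0,0,0,0,0,0],
], claw=0.0, force=15)

```text
t: 21.95
tool_pos: [0.4905, -0.0699, 0.2041]
tool_rot: [1.493, 1.537, -0.95]
ft_force: [-29.2, -8.9, 10.4]
finger_gap: 0.195
```

Emit:
play_rows([
  [-0.02,0,0,0,0,0],
  [0,0,0,0,0,0],
])

```text
t: 22.15
tool_pos: [0.4894, -0.07, 0.2043]
tool_rot: [1.498, 1.529, -0.946]
ft_force: [-7.6, -1.8, 0.6]
finger_gap: 0.167
```

Emit:
play_rows([
  [-0.008,0,0.028,0,0,0],
  [0.002,0,0.028,0,0,0],
  [0.004,0,0.028,0,0,0],
  [0.007,0,0.027,0,0,0],
], force=20)

```text
t: 22.55
tool_pos: [0.4908, -0.0699, 0.226]
tool_rot: [1.498, 1.529, -0.947]
ft_force: [-5.5, -4.9, -5.9]
finger_gap: 0.167
```

Emit:
play_rows([
  [0.01,0,0.026,0,0,0],
  [0.012,0,0.025,0,0,0],
  [0.015,0,0.024,0,0,0],
  [0,0,0,0,0,0],
])

```text
t: 22.95
tool_pos: [0.4965, -0.0697, 0.2417]
tool_rot: [1.495, 1.533, -0.948]
ft_force: [-14.6, -7.6, 5.3]
finger_gap: 0.168
```

Run:
```python
from h import *
p=snap('wrist','w18',(200,100,520,340),2.4);print(p,manip.observe()['ft_force'],manip.observe()['finger_gap'])
```

```text
(array([ 0.49645148, -0.069675  ,  0.24174049]), array([ 1.49548805,  1.53268495, -0.94840043])) [-13.72718089  -7.08345887   5.27685868] 0.16405945127842508
```

View pics/w18.png

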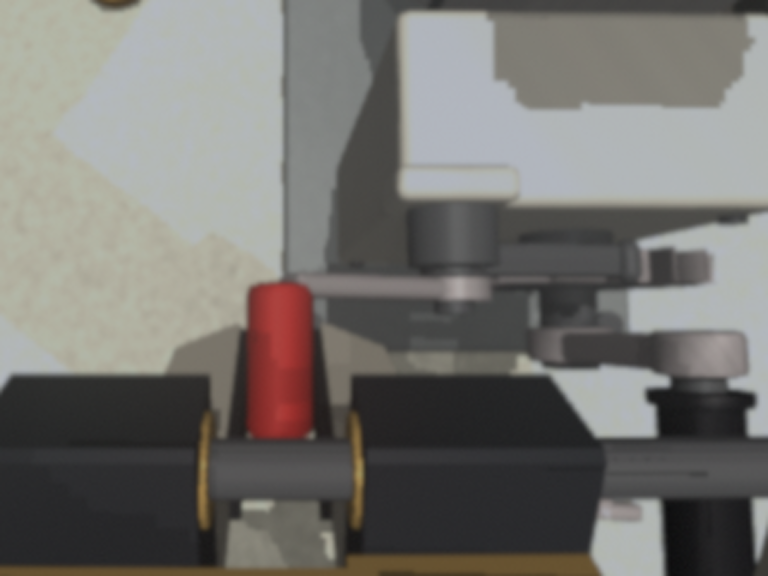

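Emit:
play_rows([
  [-0.014,0,0.006,0,0,0],
  [0,0,0,0,0,0],
])

```text
t: 23.2
tool_pos: [0.4965, -0.0696, 0.2423]
tool_rot: [1.499, 1.526, -0.944]
ft_force: [0.1, -5.2, -5.7]
finger_gap: 0.164
```

Emit:
play_rows([
  [0.004,0,0.006,0,0,0],
  [0,0,0,0,0,0],
])

```text
t: 23.4
tool_pos: [0.4969, -0.0696, 0.2431]
tool_rot: [1.499, 1.528, -0.945]
ft_force: [-1.1, -6.0, -5.2]
finger_gap: 0.167
```

Emit:
play_rows([
  [0.004,0,0.008,0,0,0],
  [0,0,0,0,0,0],
])

```text
t: 23.6
tool_pos: [0.4977, -0.0696, 0.2446]
tool_rot: [1.499, 1.528, -0.945]
ft_force: [-0.1, -6.3, -5.6]
finger_gap: 0.166
```

Emit:
play_rows([
  [0.004,0,0.008,0,0,0],
  [0,0,0,0,0,0],
])

```text
t: 23.8
tool_pos: [0.4985, -0.0696, 0.2461]
tool_rot: [1.499, 1.528, -0.945]
ft_force: [0.2, -5.6, -6.7]
finger_gap: 0.17
```

Emit:
play_rows([
  [0.005,0,0.01,0,0,0],
  [0,0,0,0,0,0],
])

```text
t: 24.0
tool_pos: [0.4991, -0.0695, 0.2473]
tool_rot: [1.498, 1.529, -0.947]
ft_force: [-1.3, -5.3, -13.3]
finger_gap: 0.164
```

Emit:
play_rows([
  [0.005,0,0.01,0,0,0],
  [0,0,0,0,0,0],
])

```text
t: 24.2
tool_pos: [0.4991, -0.0692, 0.2479]
tool_rot: [1.498, 1.533, -0.949]
ft_force: [-2.7, -4.9, -24.1]
finger_gap: 0.169
```

Run:
```python
from h import *
p=snap('wrist','w19',(200,100,520,340),2.4);print(p,manip.observe()['ft_force'],manip.observe()['finger_gap'])
snap('side','s19',(300,170,380,250),7)
```

```text
(array([ 0.49906701, -0.06924766,  0.2478862 ]), array([ 1.49761351,  1.53275988, -0.94911491])) [ -1.43802226  -4.32551313 -23.68015237] 0.16583685027637501
```

View pics/w19.png

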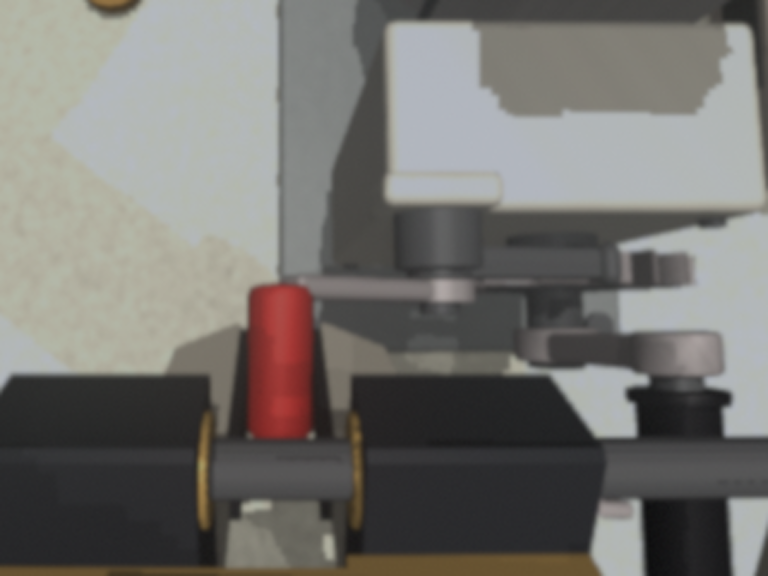

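View pics/s19.png

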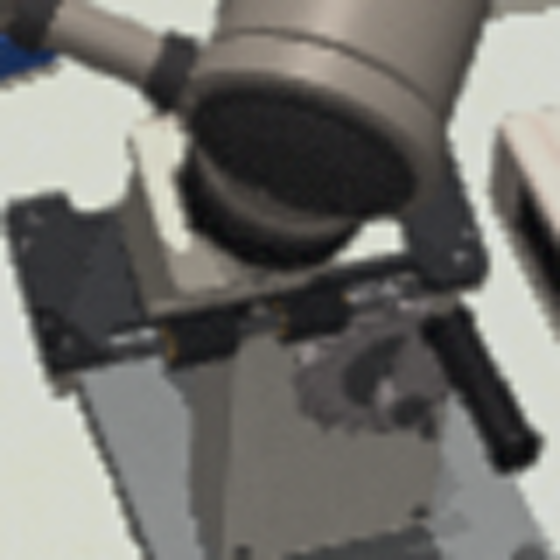

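Emit:
play_rows([
  [-0.001,0,-0.004,0,0,0],
  [0,0,0,0,0,0],
])

```text
t: 24.5
tool_pos: [0.4991, -0.0693, 0.2478]
tool_rot: [1.498, 1.532, -0.948]
ft_force: [-2.5, -4.6, -19.0]
finger_gap: 0.168
```

Emit:
play_rows([
  [0,0,0,0,0,0],
  [0,0,0,0,0,0],
  [0,-0.06,0.13,0,0,0],
  [0,-0.085,0.18,0,0,0],
  [0,-0.2,0.1,0,0,0],
], claw=0.38)

```text
t: 25.0
tool_pos: [0.5009, -0.1359, 0.3364]
tool_rot: [1.497, 1.527, -0.936]
ft_force: [1.2, -0.4, 0.5]
finger_gap: 0.38
```

Emit:
play_rows([
  [0,-0.2,0,0,0,0],
  [0.1,-0.2,0,0,0,0],
  [0.1,-0.1,0,0,0,0],
  [0,0,0,0,0,0],
])

```text
t: 25.4
tool_pos: [0.5417, -0.2398, 0.3311]
tool_rot: [1.502, 1.527, -0.943]
ft_force: [-0.5, 0.8, -1.1]
finger_gap: 0.379
```

Run:
```python
from h import *
p=snap('wrist','w20',(200,0,520,240),2.4);print(p,manip.observe()['ft_force'],manip.observe()['finger_gap'])
snap('side','s20',(280,160,400,280),5)
for y in(-.05,-.068,-.085): print(proj('wrist',(.498,y,.257),p))
```

```text
(array([ 0.54171951, -0.23980092,  0.33109477]), array([ 1.50196034,  1.52745895, -0.94291591])) [-0.37995036 -0.04913557 -0.39426422] 0.38119692510166187
[274.30249306  40.73912677]
[273.4160478   58.43788038]
[272.57043548  75.47310082]
```

View pics/w20.png

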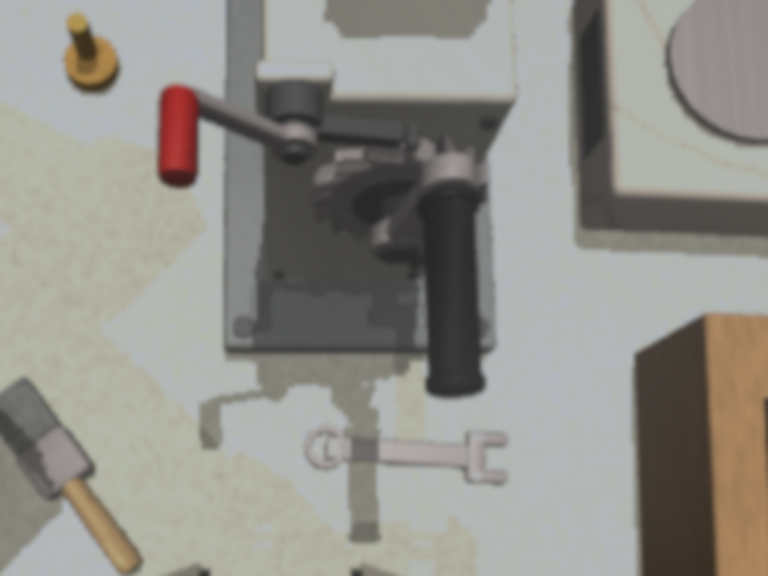

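View pics/s20_full.png

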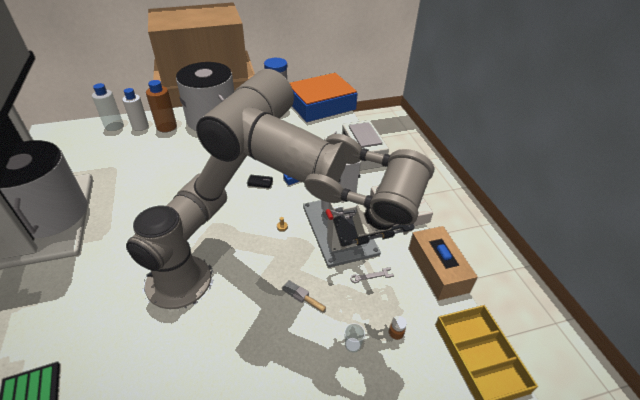

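Run:
```python
from h import *
pose=(np.array([0.54171951,-0.23980092,0.33109477]),np.array([1.50196034,1.52745895,-0.94291591]))
print(onz('wrist',200+455/2.4,383/2.4,.229,pose), onz('wrist',200+447/2.4,200/2.4,.229,pose),onz('wrist',200+392/2.4,245/2.4,.17,pose))
# same handle in w16 (before release, after letting go)
pose=(np.array([0.61139291,-0.12815186,0.21275333]),np.array([1.49943639,1.52948886,-0.94542978]))
print(onz('wrist',150+405/2.4,50+270/2.4,.229,pose))
im=cv2.imread('pics/s20_full.png')
```

```text
[ 0.61360986 -0.15407576  0.229     ] [ 0.6106827  -0.07360601  0.229     ] [ 0.59725264 -0.0666978   0.17      ]
[ 0.61090284 -0.07691159  0.229     ]
```

Emit:
play_rows([
  [-0.15,-0.2,0,0,0,0],
  [-0.15,-0.2,0,0,0,0],
  [-0.2,-0.15,0,0,0,0],
  [-0.2,-0.15,0,0,0,0],
  [-0.2,-0.1,0,0,0,0],
])

```text
t: 26.0
tool_pos: [0.3586, -0.3978, 0.3326]
tool_rot: [1.499, 1.528, -0.943]
ft_force: [1.1, -0.6, -0.1]
finger_gap: 0.375
```

Emit:
play_rows([
  [-0.2,-0.1,0,0,0,0],
  [-0.2,-0.1,0,0,0,0],
  [0,0,0,0,0,0],
])

```text
t: 26.3
tool_pos: [0.2765, -0.4388, 0.3327]
tool_rot: [1.503, 1.525, -0.948]
ft_force: [0.2, 1.1, 0.4]
finger_gap: 0.379
```

Run:
```python
from h import *
print(manip.observe()['tool_pos'],manip.observe()['ft_force'])
snap('side','s21',(300,120,400,280),3.7);snap('top','t21')
a=cv2.imread('pics/side0.png')[120:280,300:400];a=cv2.resize(a,None,fx=3.7,fy=3.7,interpolation=cv2.INTER_CUBIC)
cv2.imwrite('pics/cmp.png',np.hstack([a,cv2.imread('pics/s21.png')]))
```

```text
[ 0.27647184 -0.43879929  0.33274583] [0.21167551 1.10395758 0.36572827]
```

View pics/cmp.png

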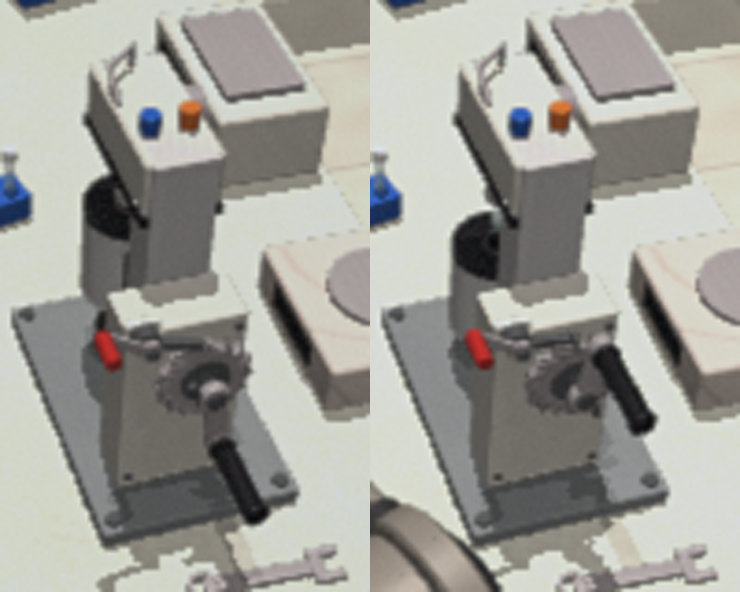

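View pics/t21.png

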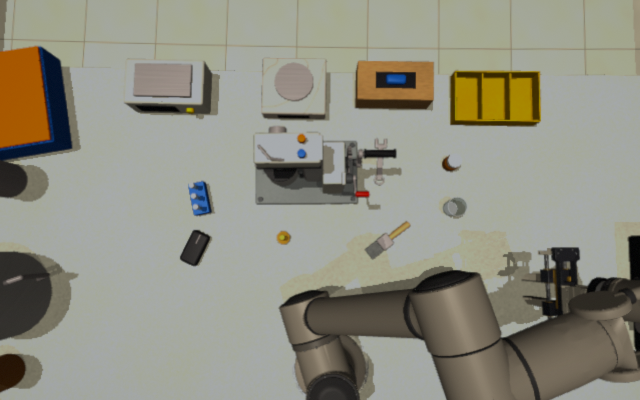

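The side view before and after shows the furnace about 50 mm lower. The red lifter is up, the pawl is on the wheel, and everything else is where it was.

```bash
python3 -c "
from station import manip
print(manip.job_done())"
```

```text
the job is handed in; nothing more can be done
None
```

The furnace is down on its rubber rest, the red lifter is fully up with the pawl back on the wheel, and the job is handed in at about 26 s.

**What I did**
- **Lifter down:** I pushed it down until it met its stop.
- **Crank up:** I raised the crank about 0.2 rad, roughly 4 mm of lift. The pawl sprang clear, and the collar counts as reached at 6 mm.
- **Lowering:** I kept hold of the handle and let the furnace down about 2.85 rad, roughly 51 mm, feeling a steady pull of about 10 N. At the rest the pull went away.
- **Finish:** I eased my grip in stages, let go of the crank and raised the lifter to its upper stop.

**Last checks**
- The crank had not moved after I let go.
- The knob was back at its starting position to within about 2 mm, and the pawl lay on the teeth.
- The furnace was visibly lower in the side view, and I saw nothing else moved in the top view.

**What was not clean**
- **Against the pawl:** closing on the handle, I was about 2 mm off and pressed about 9 N in the lowering direction before correcting.
- **On the rest:** the last lowering step went slightly too far and pressed about 10 N at the handle, equal to roughly 30 N of extra force on the rest. I backed it off to zero at once.
- **At the lifter knob:** it took side loads of up to about 29 N while I was gripping it.

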